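# Prise apart two stuck pots and sort them by size

## Robot

A 7-joint arm with a two-finger parallel gripper is mounted at the origin on a cart in front of the work surface, level with it; the furniture and walls round the work are solid. World frame = base frame: x ahead of the robot, y to its left, z up, the work surface at z = 0. Lengths are in m, angles in rad, forces in N, time in s.
With the tool pointing down it reaches from about 0.4 to 0.85 m from the base axis. Payload 10.4 kg.
Tool frame: the origin (TCP) lies between the finger pads; the fingertips stand 19 mm ahead of it and the grasp point (between the pads) is the TCP; x points along the fingers, y is the direction in which the jaws open and shut, and the axes are right-handed (so a half turn about x gives the same grasp; the last joint's range is limited). The gripper opens to 87 mm and grips with 3 to 60 N. Pads are 19 mm wide; open, the fingers measure 117 mm over their backs; the gripper's body (75 mm by 190 mm) begins 51 mm behind the grasp point.
Start: joints at [1.29, 0.332, -0.065, 1.46, 0.022, 1.35, -0.088], TCP at [0.159, -0.604, 0.242] pointing down, gripper open.
Joint ranges: [-2.6, 2.6], [-0.5, 2.12], [-1.47, 1.34], [0.16, 2.42], [-1.27, 4.41], [0.06, 2.06], [-2.6, 2.6]. Speed limits (rad/s): [2.22, 2.22, 2.79, 2.79, 3.14, 3.14, 3.14].

## Interface

Orientations are given as a unit quaternion [x, y, z, w].
In Python, from bench import r gives the robot as it stands.
- The arm moves only by the tool drive_tool, never from a script. Its argument "motion" is a list of rows, each a list of 4 numbers: the shift along the tool's x, y, z in cm, then the turn about the tool's x in units of 5 degrees (1.0 is 5 degrees). In form: [[tx, ty, tz, twist], ...]. A call has 1 to 20 rows; each row is the pose to reach, as a shift and turn from the pose commanded when the call began, along the tool's axes at that moment; what a row does not reach only later rows make up. A row lasts 1/12 s, in which the tool goes at most 41.7 mm and 7.16 degrees, less where a joint would pass 70% of its speed; a pose out of reach is approached as far as the arm can. A call with a gripper value outside its range is refused whole. "grip" is the closure in counts, from 0 (fully open) to 255 (shut), set as the call begins (left out, the last holds). The fingers move at their own pace and stop on an object; "force" is the grip in N (left out, the last holds). Time passes only in rows, so rows that repeat a pose let the fingers close. It gives the time, the measured TCP pose, the force and the opening at its end, in the units of the state.
- r.read_state(): the state, without advancing time (a new reading comes with each control period).
- r.camera(name): name is "scene" or "top" or "wrist"; returns the picture (480x640x3 uint8, red, green, blue); there is no depth.
- r.calibration(name): a dict with "fx", "fy", "cx", "cy" (pixels), "xyz" and "orientation" of the camera in the world. Camera axes: x right, y up, looking along -z (the intrinsics and any distortion apply to the point x, -y, -z); pixel columns grow to the right and rows downward; lengths in m; the calibration is good to about 2 mm. A picture is of the moment at which its call begins: read the wrist's pose just before it. calibration takes no time and is no camera call; for the wrist camera it gives the pose at the moment of the call.
- r.close_job(): hands the job in, once; it reports no verdict.
The state is a dict: "time": time; "joint_positions": joint angles; "joint_vel": joint speeds; "joint_torque": joint torques, N m; "ee_pos": TCP position; "eef_rot": TCP orientation; "ft_force": force on the tool from outside, world axes, zero at the start; "torque": the same for the moment, N m; "width": finger opening in m.
Only numpy, scipy, OpenCV 4.12 (cv2) and the standard library are available. Lean on these libraries where they do the work, as an engineer would, in place of code of your own. Each camera call takes 0.05 s, during which the arm holds its last target.

## Task

The small metal pot is stuck inside the large one. Push the pair by the large pot's side handle fully home under the steel bridge and let go, then take the small pot by its bow handle and pull it up out through the round opening while the bridge holds the large pot down. Stand the small pot upright in the narrow ring and the large pot upright in the wide ring, and leave the other things undisturbed.

Things in the scene. Friction and masses are not known exactly. Their poses are not given: they have to be found in the camera images.
- large_pot_centre (a point): Axis point half-way up (31 mm above the underside) of the large pot: round, aluminium, 62 mm high, body and foot 84 mm across, with a flat flange of 100 mm diameter round the rim (58 to 62 mm up). z is up its axis; its one side handle runs along its -x. It starts standing on the table, the small pot stuck in it. About 0.13 kg.
- large_pot_handle (a point): Middle of the large pot's side handle: a straight level bar along the pot's x, 12 mm wide (pot's y), 14 mm high (29 to 43 mm above the pot's underside), reaching from the pot's wall to 117 mm from its axis. This point is 88 mm from the axis, 36 mm above the pot's underside; axes as the large pot's.
- small_pot_centre (a point): Axis point 29 mm above the underside of the small pot: round, aluminium, body 40 mm high, foot 60 mm, mouth 72 mm, 58 mm high with its bow handle. Nested, it stands 4 mm above the large pot's underside, bow level with the large rim. Four sprung rubber bumpers grip the large pot: 5 to 14 N of upward pull frees it, over the first 30 mm; held by its handle, the pair lifts as one. About 0.11 kg.
- small_pot_bow (a point): Middle of the small pot's bow handle: a level bar 54 mm long along the small pot's x, 10 mm wide (its y), 11 mm high, centre 52.5 mm above the small pot's underside; 7 mm of air between it and the pot's rim. The bow stays at its height (it is rigid). Axes as the small pot's.
- separator_seat (a point): Point on the table below the centre of the opening of the separator, a fixed steel bridge, open on its -x side. The pots slide in on the table along its +x with the handle pointing out along -x. Side walls 112 mm apart inside; inside of the back wall 51.5 mm behind this point. Fully home, the large pot's axis is within a few mm of this point.
- separator_opening (a point): Centre of the round opening, at the top of the bridge's plate, 72 mm above the table. Plate 108 (x) x 124 mm, 6 mm thick, its underside 66 mm above the table, front edge 54 mm before the centre; opening 86 mm across: the small pot passes, the large pot's flange does not. Two guide wings 30 mm high flare out to 36 mm before the front edge.
- wide_ring: Fixed black rubber drip ring for the large pot: a 3 mm thick disc with a raised rim 8 mm high, 100 mm across inside, 110 mm outside. Origin at the centre of its underside, on the table.
- narrow_ring: The same for the small pot: 77 mm across inside, 87 mm outside, too narrow for the large pot's foot. Origin at the centre of its underside. The two rings may change places.
- milk_tin: Bystander: a food tin, 58 mm across and 72 mm high; origin at its underside.
- portion_cups: Bystander: a stack of white portion cups, 61 mm across, 62 mm high; origin at its underside.
Not all that is in view belongs to the job. What is shaped like the narrow_ring but blue is not meant.

How it is judged:
On the way, in this order (a step that is already met when the one before it is completed fails the run):
1. the nested pair stands fully home under the bridge, let go by the gripper (horizontal distance between large_pot_centre and separator_seat below 0.014 m and height (world z) of large_pot_centre below 0.04 m and horizontal distance between small_pot_centre and large_pot_centre below 0.008 m and height (world z) of small_pot_centre below 0.045 m and contact force between the fingers and large_pot below 0.2 N and contact force between the fingers and small_pot below 0.2 N), for 0.2 s.
2. the small pot is up through the opening, the large pot still under the bridge (height (world z) of small_pot_centre above 0.105 m and height (world z) of large_pot_centre below 0.045 m and horizontal distance between large_pot_centre and separator_seat below 0.03 m), for 0.1 s.
At the end, for the whole second after the job is handed in: The small pot stands upright (within 0.08 rad) and flat inside the rim of the narrow ring (axis within 13 mm of its centre) and the large pot likewise inside the wide ring (within 15 mm), both released and at rest (horizontal distance between small_pot_centre and narrow_ring below 0.013 m and height (world z) of small_pot_centre between 0.028 and 0.036 m and angle between each of small_pot_centre, large_pot_centre's own z axis and vertical below 0.08 rad and horizontal distance between large_pot_centre and wide_ring below 0.015 m and height (world z) of large_pot_centre between 0.03 and 0.038 m); the robot touches nothing.
It fails at once if the milk tin is disturbed (moved more than 30 mm) (distance of milk_tin from where it was at the start of the episode above 0.03 m).
It fails at once if the stack of portion cups is disturbed (moved more than 30 mm) (distance of portion_cups from where it was at the start of the episode above 0.03 m).
It also fails if it takes over 72 s, if anything falls off the work surface, if the arm or the gripper's body presses on something with over 40 N, if the wrist force passes 120 N, or if a joint passes its speed limit or range.

## Working session

There is one attempt and no reset: what is moved stays moved. The work goes in short steps, Python scripts to look and compute and a tool call to move; the robot and the scene stay as the last step left them, time stands still between calls to the robot, and variables do not carry over. Pictures are saved under pics/ and viewed, and the job is handed in when it is done.

Besides the shell and the picture viewer there is one more tool, called after "Request:" as a command line: name --pt "numbers of a row" for each row, then --argument value for the rest. drive_tool: Moves the arm, as the interface text tells. Its arguments: {"type":"object","properties":{"motion":{"type":"array","items":{"type":"array","items":{"type":"number"}}},"grip":{"type":"number"},"force":{"type":"number"}},"required":["motion"]}

```bash
ls; mkdir -p pics; python3 - <<'E'
from bench import r
import cv2
s=r.read_state(); print(s)
for n in ["scene","top","wrist"]:
    print(n,r.calibration(n))
    cv2.imwrite(f"pics/{n}0.png",r.camera(n)[:,:,::-1])
E
```

```text
pics
{'time': 0.0, 'joint_positions': array([ 1.29038369,  0.33285617, -0.06472208,  1.46094853,  0.02157366,
        1.34989069, -0.08852315]), 'joint_vel': array([ 1.11257691e-03,  7.25674445e-04,  4.70824587e-04,  2.27578579e-04,
       -3.90138973e-05, -9.41133735e-04,  5.39209789e-04]), 'joint_torque': array([-5.46056926e-04, -6.23254108e+01,  2.42479640e-02, -3.89890158e+01,
       -6.14098390e-02,  3.98273289e-02,  1.26004902e-04]), 'ee_pos': array([ 0.15927778, -0.60398896,  0.24076033]), 'eef_rot': array([-0.70116366, -0.09139508,  0.70131475, -0.09041064]), 'ft_force': array([-0.56747215,  0.63138745, -0.08526931]), 'torque': array([-0.04030093, -0.04133387,  0.03323029]), 'width': 0.08695996310160391}
scene {'fx': 474.1772728650007, 'fy': 474.1772728650007, 'cx': 319.62525124427896, 'cy': 236.53653502310823, 'xyz': array([0.42418962, 0.18146398, 0.83384239]), 'orientation': array([-0.02796168,  0.25590021,  0.96185579, -0.09255631])}
top {'fx': 477.2427905491333, 'fy': 477.2427905491333, 'cx': 313.8687678281033, 'cy': 246.36078911908518, 'xyz': array([ 0.34427495, -0.21618762,  0.92061458]), 'orientation': array([-0.06977318,  0.08001652,  0.72889591, -0.67634297])}
wrist {'fx': 381.0709931524936, 'fy': 381.0709931524936, 'cx': 317.48206271274626, 'cy': 233.90912060483376, 'xyz': array([ 0.22325089, -0.58738162,  0.38339485]), 'orientation': array([-0.09716558,  0.07525248, -0.60575163,  0.78610488])}
```

View pics/scene0.png

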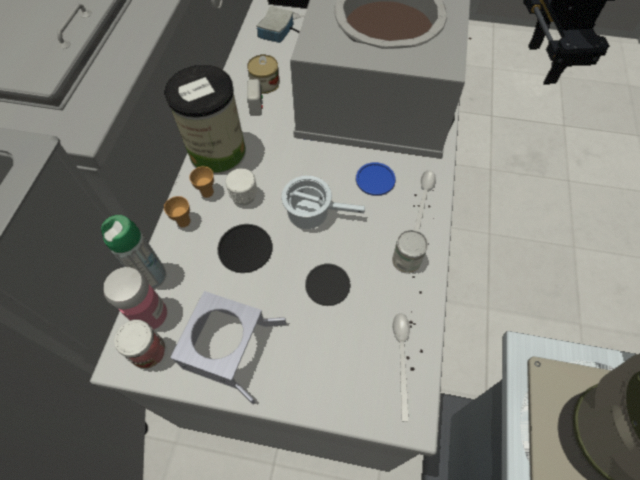

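View pics/top0.png

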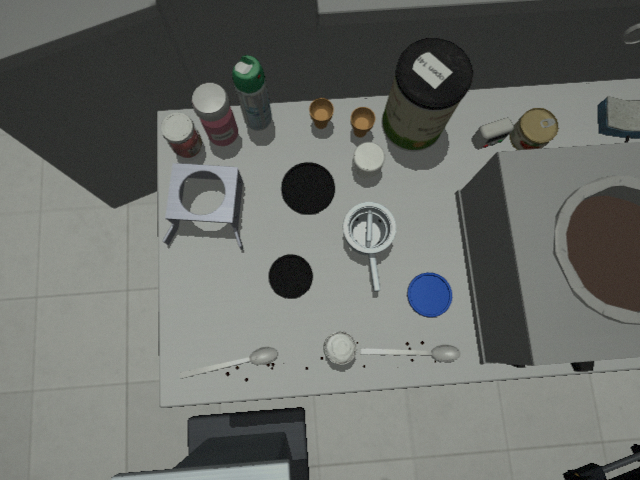

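View pics/wrist0.png

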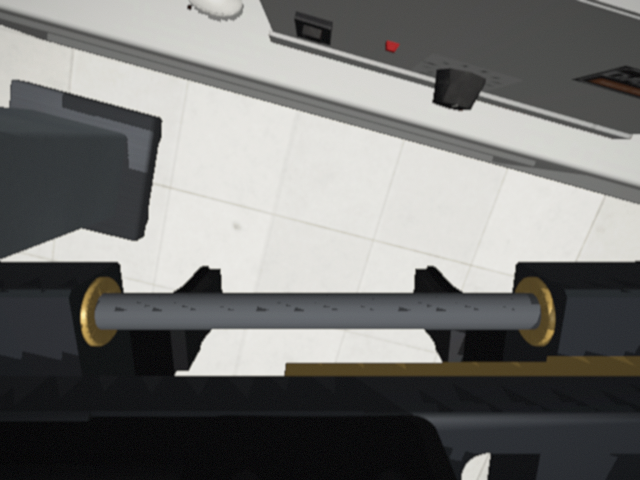

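Top view: bridge at ~(203,195), opening toward image bottom. Wide ring is at ~(308,188), narrow ring ~(291,276), pots ~(370,228) with the handle down to (376,290), and the blue decoy at (430,294). I'll enlarge these for pixel positions.

```bash
cat > h.py <<'E'
import numpy as np, cv2
from scipy.spatial.transform import Rotation as R
from bench import r
def ray(cal,u,v):
    d=np.array([(u-cal["cx"])/cal["fx"],-(v-cal["cy"])/cal["fy"],-1.0])
    return R.from_quat(cal["orientation"]).apply(d)
def at(name,u,v,z,cal=None):
    cal=cal or r.calibration(name); d=ray(cal,u,v); o=np.array(cal["xyz"])
    return o+d*(z-o[2])/d[2]
def proj(name,p,cal=None):
    cal=cal or r.calibration(name)
    c=R.from_quat(cal["orientation"]).inv().apply(np.array(p)-cal["xyz"])
    return cal["cx"]+cal["fx"]*c[...,0]/-c[...,2], cal["cy"]-cal["fy"]*c[...,1]/-c[...,2]
def crop(src,dst,x0,y0,w,h,k):
    im=cv2.imread(src)[y0:y0+h,x0:x0+w]
    im=cv2.resize(im,None,fx=k,fy=k,interpolation=cv2.INTER_CUBIC)
    for i in range(0,w,20): cv2.putText(im,str(x0+i),(i*k,10),0,.35,(0,0,255),1); cv2.line(im,(i*k,12),(i*k,18),(0,0,255),1)
    for i in range(0,h,20): cv2.putText(im,str(y0+i),(0,i*k+4),0,.35,(0,0,255),1); cv2.line(im,(24,i*k),(30,i*k),(0,0,255),1)
    cv2.imwrite(dst,im)
E
python3 - <<'E'
from h import *
crop("pics/top0.png","pics/t1.png",150,150,130,110,6)
crop("pics/top0.png","pics/t2.png",330,190,120,110,6)
crop("pics/top0.png","pics/t3.png",250,150,110,160,3)
crop("pics/scene0.png","pics/s1.png",270,160,120,90,6)
E
```

```text
(no output)
```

View pics/t1.png

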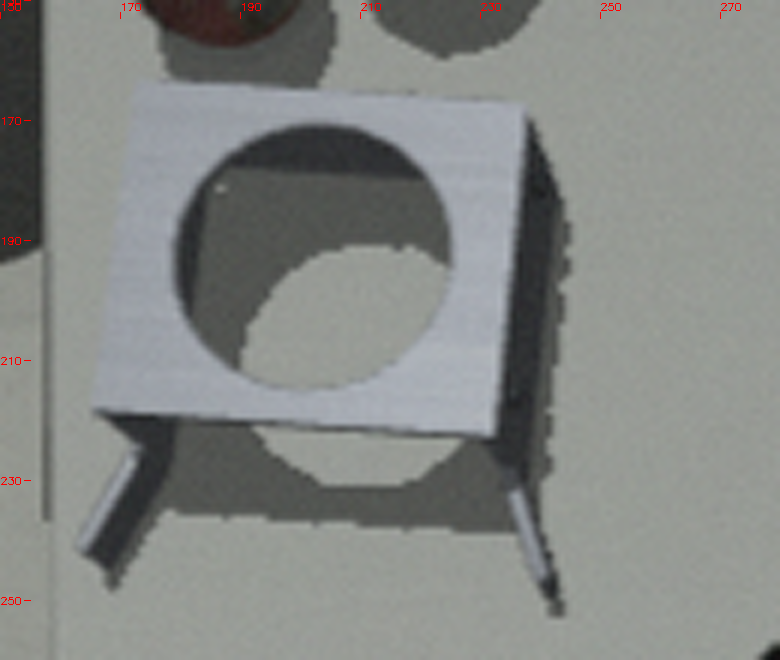

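View pics/t2.png

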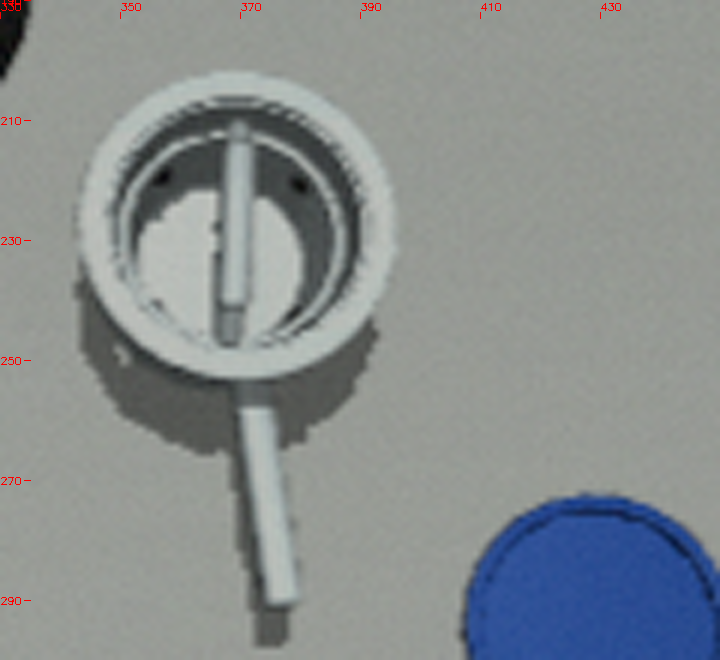

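View pics/t3.png

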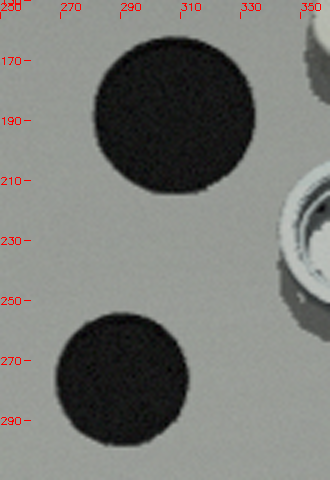

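View pics/s1.png

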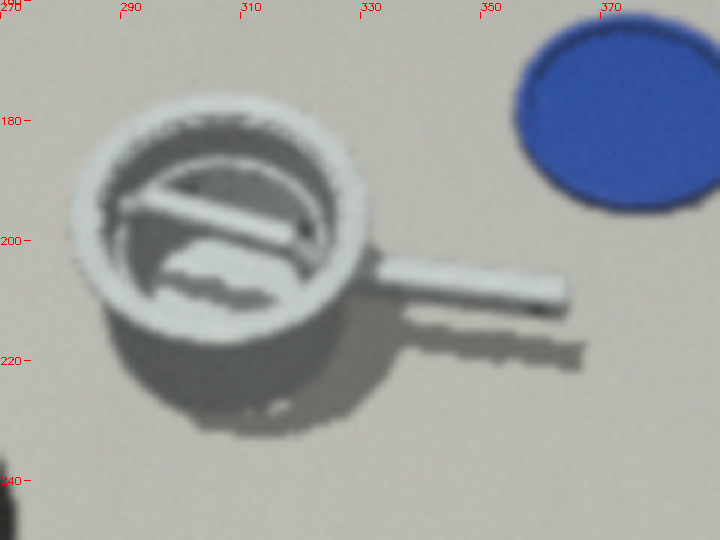

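```bash
python3 - <<'E'
from h import *
np.set_printoptions(precision=4,suppress=True)
p=lambda *a:at("top",*a)
print("pot flange",p(369.7,227.5,.062)); 
for a in [(343.3,228),(396,228),(369.7,202),(369.7,253)]: print(p(*a,.062))
print("handle mid far end top", p(376.8,290.3,.043), "near",p(373,257.5,.043))
print("bow ends", p(369.7,211,.061+0.0),p(368.8,241,.061))
print("opening",p(202,192.7,.072),[p(178.7,192,.072),p(225.3,192,.072),p(203,170.5,.072),p(203,215,.072)])
c=[p(173,163.7,.072),p(237.5,167.5,.072),p(232.5,222.7,.072),p(165.8,218.5,.072)]
print("plate",c,np.mean(c,0),[np.linalg.norm(c[i]-c[i-1]) for i in range(4)])
f=(c[0]+c[1]-c[2]-c[3]); print("axis yaw",np.degrees(np.arctan2(f[1],f[0])))
s=(c[1]+c[2]-c[0]-c[3]); print("side yaw",np.degrees(np.arctan2(s[1],s[0])))
im=cv2.imread("pics/top0.png"); g=im.max(axis=2)
for nm,img,cam in (("t",im,"top"),("s",cv2.imread("pics/scene0.png"),"scene")):
    m=(img.max(axis=2)<60).astype(np.uint8)
    cs,_=cv2.findContours(m,cv2.RETR_EXTERNAL,cv2.CHAIN_APPROX_NONE)
    for q in cs:
        if 700<cv2.contourArea(q)<6000:
            e=cv2.fitEllipse(q); print(cam,e[0],e[1],at(cam,*e[0],.008), at(cam,e[0][0]+e[1][0]/2,e[0][1],.008)-at(cam,e[0][0]-e[1][0]/2,e[0][1],.008))
# scene
q=lambda *a:at("scene",*a)
print("scene flange",q(306.3,196.7,.062),"handle",q(364.2,206.5,.043))
E
```

```text
pot flange [ 0.5568 -0.3419  0.062 ]
[ 0.5594 -0.2929  0.062 ]
[ 0.5522 -0.3906  0.062 ]
[ 0.606  -0.3468  0.062 ]
[ 0.5087 -0.3371  0.062 ]
handle mid far end top [ 0.4414 -0.3458  0.043 ] near [ 0.5033 -0.345   0.043 ]
bow ends [ 0.5888 -0.3452  0.061 ] [ 0.5315 -0.3378  0.061 ]
opening [ 0.6439 -0.0356  0.072 ] [array([0.6484, 0.0076, 0.072 ]), array([ 0.6421, -0.0788,  0.072 ]), array([ 0.6875, -0.0386,  0.072 ]), array([ 0.6006, -0.0363,  0.072 ])]
plate [array([0.7052, 0.0174, 0.072 ]), array([ 0.6888, -0.1035,  0.072 ]), array([ 0.5819, -0.0898,  0.072 ]), array([0.5989, 0.032 , 0.072 ])] [ 0.6437 -0.036   0.072 ] [np.float64(0.10729471712853045), np.float64(0.12198808814239928), np.float64(0.10771834161699902), np.float64(0.12302462042101892)]
axis yaw -7.549356988538241
side yaw -97.84722880188907
top (247.67486572265625, 444.01947021484375) (71.73967742919922, 131.24826049804688) [ 0.1873 -0.0912  0.008 ] [-0.0098 -0.1282  0.    ]
top (290.23065185546875, 276.0448303222656) (42.52370834350586, 42.75858688354492) [ 0.4852 -0.1871  0.008 ] [-0.0061 -0.0818  0.    ]
top (307.6
[... 578 characters left out ...]
.115570068359375, 41.60302734375) [ 0.4858 -0.1821  0.008 ] [-0.0729 -0.0141  0.    ]
scene (244.6040802001953, 248.0782928466797) (45.97087097167969, 52.612266540527344) [ 0.6615 -0.2283  0.008 ] [-0.0896 -0.0172  0.    ]
scene (198.10414123535156, 90.5701675415039) (52.55070114135742, 69.17021179199219) [ 0.8912 -0.6297  0.008 ] [-0.1265 -0.0239 -0.    ]
scene (568.72216796875, 30.06383514404297) (77.11569213867188, 92.98163604736328) [-0.0088 -1.0292  0.008 ] [-0.2008 -0.0376 -0.    ]
scene (58.083038330078125, 124.9169692993164) (68.46430206298828, 85.5661849975586) [ 1.1772 -0.4616  0.008 ] [-0.1576 -0.0299  0.    ]
scene flange [ 0.5574 -0.3358  0.062 ] handle [ 0.4424 -0.3471  0.043 ]
```

```bash
cat >> h.py <<'E'
def plan(xyz,yaw_y=None,s=None):
    """tool shift in cm + twist units; yaw_y: desired heading (deg) of tool y axis (mod 180)"""
    s=s or r.read_state(); M=R.from_quat(s["eef_rot"]).as_matrix()
    d=M.T@(np.array(xyz)-s["ee_pos"])*100
    tw=0
    if yaw_y is not None:
        h=np.degrees(np.arctan2(M[1,1],M[0,1])); dy=(yaw_y-h+90)%180-90
        tw=-dy/5   # tool x is down
    return np.round(d,2),round(tw,2)
def st():
    s=r.read_state(); M=R.from_quat(s["eef_rot"]).as_matrix()
    print("t %.2f"%s["time"],"ee",np.round(s["ee_pos"],4),"F",np.round(s["ft_force"],1),"w %.4f"%s["width"],"headings y,z",[round(float(np.degrees(np.arctan2(M[1,i],M[0,i]))),1) for i in (1,2)],"xdown",np.round(M[:,0],3))
E
python3 - <<'E'
from h import *
np.set_printoptions(precision=4,suppress=True)
st(); print(R.from_quat(r.read_state()["eef_rot"]).as_matrix())
q=lambda *a:at("scene",*a)
c=q(441,157,0);print("box corner",c)
for z in (.15,.2,.25,.3):print(z,proj("scene",[c[0],c[1],z]))
print(at("top",483,362,0),at("top",459,190,0))
for z in (.15,.2,.25,.3):print(z,proj("top",[c[0],c[1],z]))
cal=r.calibration("wrist"); print(R.from_quat(cal["orientation"]).as_matrix())
print("cups",at("top",368,158,.062),"tin",at("top",340,347,.072), at("top",537,126,.07),at("scene",410,240,.072))
for z in (.072,):
  print("sep scene",q(222,333,.072))
E
python3 -c "
from h import *
crop('pics/scene0.png','pics/s2.png',160,280,140,130,5)"
```

```text
t 0.15 ee [ 0.1593 -0.6041  0.241 ] F [-0.2  0.3  0.3] w 0.0872 headings y,z [-75.2, -165.2] xdown [-0.     0.001 -1.   ]
[[-0.0003  0.255  -0.9669]
 [ 0.001  -0.9669 -0.255 ]
 [-1.     -0.0011  0.0001]]
box corner [ 0.2941 -0.5394  0.    ]
0.15 (np.float64(457.4698584638227), np.float64(107.88945137156324))
0.2 (np.float64(464.0326275818501), np.float64(88.32029765867327))
0.25 (np.float64(471.2695621952565), np.float64(66.74088760890271))
0.3 (np.float64(479.29016808897643), np.float64(42.82469205456425))
[ 0.2968 -0.5374  0.    ] [ 0.6369 -0.5397  0.    ]
0.15 (np.float64(518.1905643080892), np.float64(366.0936610805315))
0.2 (np.float64(532.6569037072311), np.float64(367.2577918292858))
0.25 (np.float64(549.2914458978914), np.float64(368.59640151631874))
0.3 (np.float64(568.6211322643094), np.float64(370.15189400422884))
[[ 0.2548  0.9378  0.236 ]
 [-0.967   0.2472  0.0618]
 [-0.0004 -0.2439  0.9698]]
cups [ 0.694  -0.3524  0.062 ] tin [ 0.3445 -0.2674  0.072 ] [ 0.7326 -0.6841  0.07  ] [ 0.3482 -0.2705  0.072 ]
sep scene [ 0.6367 -0.0345  0.072 ]
```

View pics/s2.png

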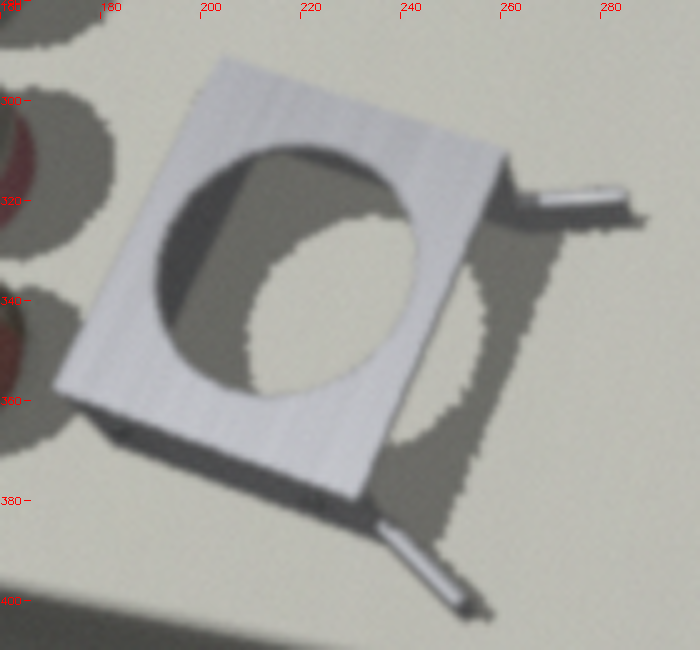

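```bash
python3 - <<'E'
from h import *
np.set_printoptions(precision=4,suppress=True)
q=lambda *a:at("scene",*a,.072)
print(q(217,334.2)); c=[q(205,291),q(261,310),q(231,380),q(170.5,357.5)]
print(c,np.mean(c,0))
a=c[0]+c[3]-c[1]-c[2]; print(np.degrees(np.arctan2(a[1],a[0])))
b=c[3]+c[2]-c[1]-c[0]; print(np.degrees(np.arctan2(b[1],b[0])))
print(plan([.46,-.345,.25],-86))
E
```

```text
[ 0.6443 -0.0309  0.072 ]
[array([ 0.6879, -0.1014,  0.072 ]), array([ 0.5833, -0.086 ,  0.072 ]), array([0.6003, 0.0365, 0.072 ]), array([0.7067, 0.0208, 0.072 ])] [ 0.6446 -0.0325  0.072 ]
-8.402868623230388
81.69243426362328
(array([ -0.89, -17.39, -35.68]), np.float64(2.15))
```

Request:
drive_tool --pt "-3 -4 -4 0.3" --pt "-3 -8 -8 0.8" --pt "-3 -11 -13 1.4" --pt "-3 -14 -18 2.15" --pt "-3 -17.4 -25 2.15" --pt "-2 -17.4 -30 2.15" --pt "-0.9 -17.4 -35.7 2.15" --pt "-0.9 -17.4 -35.7 2.15" --pt "-0.9 -17.4 -35.7 2.15" --pt "-0.9 -17.4 -35.7 2.15" --pt "-0.9 -17.4 -35.7 2.15" --pt "-0.9 -17.4 -35.7 2.15" --grip 150 --force 50

```text
time: 1.15
ee_pos: [0.4619, -0.3429, 0.2497]
eef_rot: [-0.706, -0.027, 0.707, -0.026]
ft_force: [-0.9, -0.8, -0.1]
width: 0.036
```

```bash
python3 - <<'E'
from h import *
st(); cal=r.calibration("wrist"); im=r.camera("wrist"); cv2.imwrite("pics/w1.png",im[:,:,::-1])
import pickle; pickle.dump(cal,open("w1.pkl","wb")); st(); print(cal)
E
```

```text
t 1.15 ee [ 0.4619 -0.3429  0.2497] F [-0.9 -0.8 -0.1] w 0.0360 headings y,z [-85.7, -175.7] xdown [-0.001  0.002 -1.   ]
t 1.20 ee [ 0.4604 -0.3447  0.25  ] F [-0.2 -0.2 -0.6] w 0.0359 headings y,z [-85.9, -175.9] xdown [-0.001  0.    -1.   ]
{'fx': 381.0709931524936, 'fy': 381.0709931524936, 'cx': 317.48206271274626, 'cy': 233.90912060483376, 'xyz': array([ 0.5279417 , -0.33828699,  0.3922307 ]), 'orientation': array([-0.08983471,  0.08408708, -0.67502107,  0.72746522])}
```

View pics/w1.png

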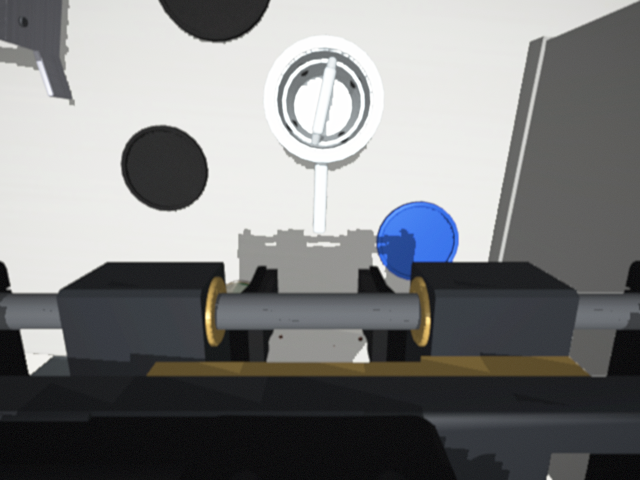

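Wrist view: flange centre ~(323.5,99), handle running from (321,166) to end (319.5,232), narrow ring at (165,168). The bow is turned slightly from the handle.

```bash
python3 - <<'E'
from h import *
import pickle
np.set_printoptions(precision=4,suppress=True)
cal=r.calibration("wrist")
p=lambda u,v,z:at("wrist",u,v,z,cal)
print([p(264,99,.062),p(383,99,.062),p(323.5,36,.062),p(323.5,163,.062)])
print("handle",p(319.5,232,.043),p(321,168,.043))
print("bow",p(331.5,60,.062),p(318,142,.062))
print("ring",[p(122,167,.008),p(208,168,.008),p(165,126,.008),p(165,210,.008)],p(165,168,.008))
E
python3 -c "
from h import *
crop('pics/w1.png','pics/w1c.png',250,30,150,215,3)"
```

```text
[array([ 0.5541, -0.2941,  0.062 ]), array([ 0.5611, -0.3916,  0.062 ]), array([ 0.6046, -0.3393,  0.062 ]), array([ 0.506 , -0.3467,  0.062 ])]
handle [ 0.4405 -0.3482  0.043 ] [ 0.5002 -0.3452  0.043 ]
bow [ 0.5876 -0.347   0.062 ] [ 0.523  -0.3408  0.062 ]
ring [array([ 0.4844, -0.1478,  0.008 ]), array([ 0.4895, -0.2333,  0.008 ]), array([ 0.5269, -0.1916,  0.008 ]), array([ 0.4437, -0.1894,  0.008 ])] [ 0.4865 -0.1905  0.008 ]
```

View pics/w1c.png

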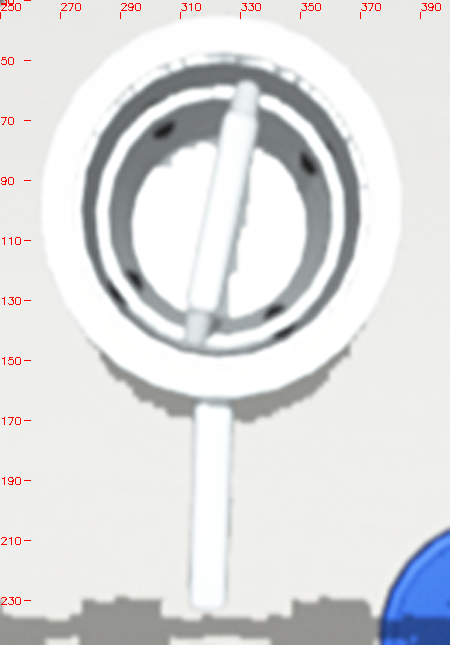

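```bash
python3 - <<'E'
from h import *
print(plan([.468,-.347,.037],-87.3))
E
```

```text
(array([21.3 ,  0.3 , -0.76]), np.float64(0.28))
```

Request:
drive_tool --pt "3 0.3 -0.8 0.28" --pt "6.5 0.3 -0.8 0.28" --pt "10 0.3 -0.8 0.28" --pt "13.5 0.3 -0.8 0.28" --pt "16.5 0.3 -0.8 0.28" --pt "18.5 0.3 -0.8 0.28" --pt "20 0.3 -0.8 0.28" --pt "21 0.3 -0.8 0.28" --pt "21.3 0.3 -0.8 0.28" --pt "21.3 0.3 -0.8 0.28" --pt "21.3 0.3 -0.8 0.28" --pt "21.3 0.3 -0.8 0.28"

```text
time: 2.2
ee_pos: [0.4689, -0.3482, 0.0389]
eef_rot: [0.707, 0.016, -0.706, 0.017]
ft_force: [-0.0, 0.5, 0.4]
width: 0.0356
```

```bash
python3 - <<'E'
from h import *
st(); cal=r.calibration("wrist"); im=r.camera("wrist"); cv2.imwrite("pics/w2.png",im[:,:,::-1])
E
```

```text
t 2.20 ee [ 0.4689 -0.3482  0.0389] F [-0.   0.5  0.4] w 0.0356 headings y,z [-87.4, -177.4] xdown [ 0.002 -0.001 -1.   ]
```

View pics/w2.png

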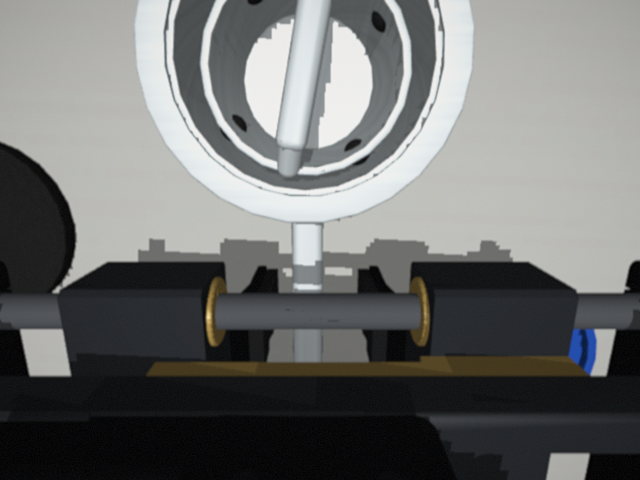

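Handle is between the fingers, ~3 mm to the left. Correct slightly and close.

Request:
drive_tool --pt "0.1 -0.3 0 0" --pt "0.1 -0.3 0 0" --pt "0.1 -0.3 0 0"

```text
time: 2.5
ee_pos: [0.4684, -0.3443, 0.0368]
eef_rot: [0.707, 0.016, -0.707, 0.016]
ft_force: [-0.0, 0.7, 0.4]
width: 0.0357
```

Request:
drive_tool --pt "0 0 0 0" --pt "0 0 0 0" --pt "0 0 0 0" --pt "0 0 0 0" --pt "0 0 0 0" --pt "0 0 0 0" --grip 255 --force 55

```text
time: 3.0
ee_pos: [0.4682, -0.3446, 0.0365]
eef_rot: [-0.707, -0.016, 0.707, -0.016]
ft_force: [-1.2, 0.5, 0.3]
width: 0.0114
```

Request:
drive_tool --pt "-0.3 0 0 0" --pt "-0.8 0 0 0" --pt "-1.4 0 0 0" --pt "-2 0 0 0" --pt "-2 0 0 0" --pt "-2 0 0 0"

```text
time: 3.5
ee_pos: [0.4685, -0.3448, 0.0572]
eef_rot: [0.707, 0.016, -0.707, 0.016]
ft_force: [-0.3, 0.1, -3.0]
width: 0.011
```

```bash
python3 - <<'E'
from h import *
st(); cal=r.calibration("wrist"); im=r.camera("wrist"); cv2.imwrite("pics/w3.png",im[:,:,::-1])
cv2.imwrite("pics/sc3.png",r.camera("scene")[:,:,::-1]);crop('pics/sc3.png','pics/sc3c.png',250,150,150,110,5)
E
```

```text
t 3.50 ee [ 0.4685 -0.3448  0.0572] F [-0.3  0.1 -3. ] w 0.0110 headings y,z [-87.4, -177.4] xdown [ 0.001 -0.001 -1.   ]
```

View pics/w3.png

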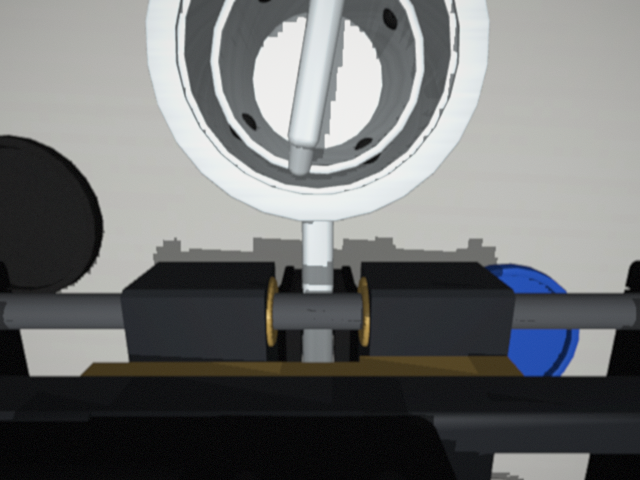

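View pics/sc3c.png

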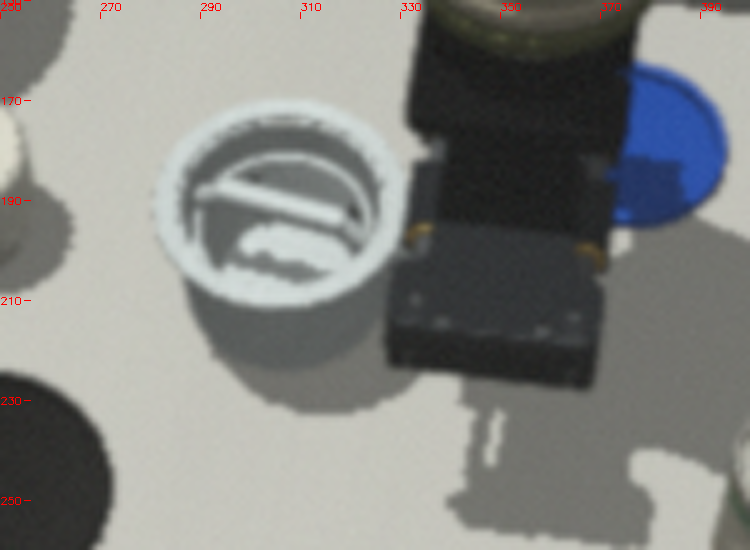

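```bash
python3 - <<'E'
from h import *
print(plan([.423,-.004,.070],-98))
E
```

```text
(array([ -1.36, -34.22,   2.95]), np.float64(2.12))
```

Request:
drive_tool --pt "-0.7 -0.7 0 0" --pt "-1.3 -2 0.2 0.1" --pt "-1.3 -4 0.3 0.2" --pt "-1.3 -6.5 0.5 0.4" --pt "-1.3 -9 0.8 0.5" --pt "-1.3 -11.5 1 0.7" --pt "-1.3 -14 1.2 0.9" --pt "-1.3 -16.5 1.4 1.1" --pt "-1.3 -19 1.7 1.3" --pt "-1.3 -21.5 1.9 1.5" --pt "-1.3 -24 2.1 1.7" --pt "-1.3 -26.5 2.3 1.8" --pt "-1.3 -29 2.5 2" --pt "-1.3 -31 2.7 2.1" --pt "-1.3 -32.7 2.9 2.1" --pt "-1.3 -33.7 3 2.12" --pt "-1.3 -34.2 3 2.12" --pt "-1.3 -34.2 3 2.12" --pt "-1.3 -34.2 3 2.12"

```text
time: 5.18
ee_pos: [0.4228, -0.0049, 0.0696]
eef_rot: [0.705, -0.049, -0.705, -0.049]
ft_force: [-0.0, -1.2, -3.6]
width: 0.0114
```

```bash
python3 - <<'E'
from h import *
st(); cal=r.calibration("wrist"); im=r.camera("wrist"); cv2.imwrite("pics/w4.png",im[:,:,::-1])
cv2.imwrite("pics/t4.png",r.camera("top")[:,:,::-1]);crop('pics/t4.png','pics/t4c.png',150,150,130,120,5); print(cal)
E
```

```text
t 5.18 ee [ 0.4228 -0.0049  0.0696] F [-0.  -1.2 -3.6] w 0.0114 headings y,z [-98.0, 172.0] xdown [ 0. -0. -1.]
{'fx': 381.0709931524936, 'fy': 381.0709931524936, 'cx': 317.48206271274626, 'cy': 233.90912060483376, 'xyz': array([ 0.48825439, -0.01421277,  0.21218701]), 'orientation': array([ 0.0807185 , -0.09238243,  0.74909409, -0.65100542])}
```

View pics/w4.png

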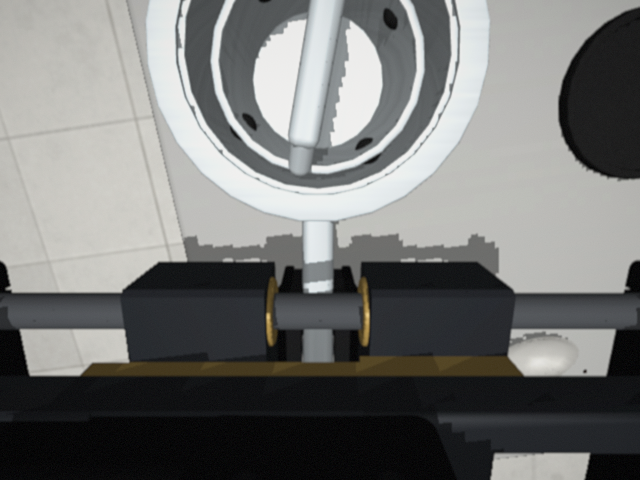

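View pics/t4c.png

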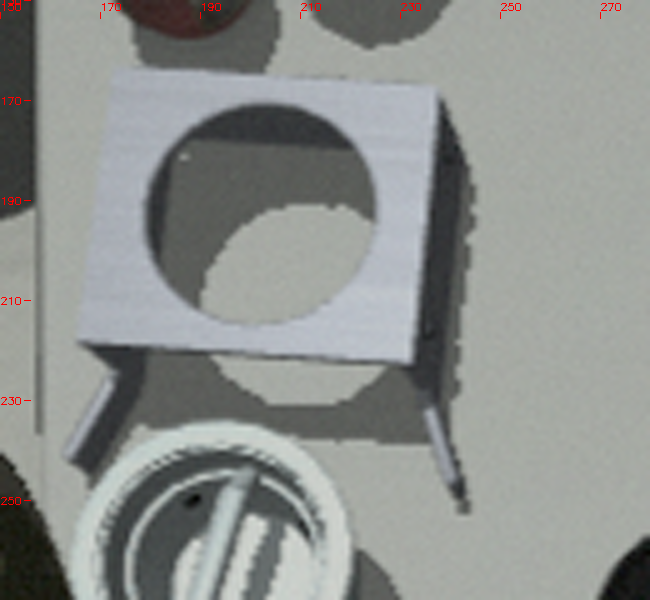

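```bash
python3 - <<'E'
from h import *
np.set_printoptions(precision=4,suppress=True)
ax=np.array([np.cos(np.radians(-8)),np.sin(np.radians(-8))]);la=np.array([-ax[1],ax[0]])
s=np.array([.6438,-.0358])
tcp=r.read_state()["ee_pos"][:2]; print("tcp lat",la@(tcp-s),"along",ax@(tcp-s))
for z in (.09,.095):
  L=at("top",164,262,z);Rr=at("top",220.6,262,z);T=at("top",192.3,234.4,z)
  c=(L+Rr)/2;print(L,Rr,T,c, np.linalg.norm(L-Rr),"lat",la@(c[:2]-s),"T lat",la@(T[:2]-s),"along T",ax@(T[:2]-s)-.05)
E
```

```text
tcp lat -0.0005481281816356477 along -0.22313927946396103
[0.5141 0.0307 0.09  ] [ 0.5067 -0.0687  0.09  ] [ 0.5606 -0.0201  0.09  ] [ 0.5104 -0.019   0.09  ] 0.0997381903929652 lat -0.00193159004470915 T lat 0.003984675215192256 along T -0.13461114778526528
[0.5131 0.0292 0.095 ] [ 0.5057 -0.0696  0.095 ] [ 0.5593 -0.0213  0.095 ] [ 0.5094 -0.0202  0.095 ] 0.09913780248282884 lat -0.003246197016599486 T lat 0.002634454461648089 along T -0.13573618125499848
```

Request:
drive_tool --pt "0.8 0.1 0 0" --pt "1.8 0.1 0 0" --pt "2.6 0.1 0 0" --pt "3.1 0.1 0 0" --pt "3.25 0.1 0 0" --pt "3.25 0.1 0 0" --pt "3.25 0.1 0 0"

```text
time: 5.87
ee_pos: [0.4223, -0.0053, 0.0368]
eef_rot: [-0.705, 0.049, 0.706, 0.049]
ft_force: [-1.2, 0.4, -0.6]
width: 0.0112
```

Request:
drive_tool --pt "0 0 -0.5 0" --pt "0 0 -1.5 0" --pt "0 0 -2.5 0" --pt "0 0 -3.5 0" --pt "0 0 -4.5 0" --pt "0 0 -5.5 0" --pt "0 0 -6 0" --pt "0 0 -6 0"

```text
time: 6.53
ee_pos: [0.4834, -0.0136, 0.037]
eef_rot: [0.706, -0.049, -0.705, -0.049]
ft_force: [0.9, -1.4, -1.3]
width: 0.0113
```

```bash
python3 - <<'E'
from h import *
st()
cv2.imwrite("pics/t5.png",r.camera("top")[:,:,::-1]);crop('pics/t5.png','pics/t5c.png',150,150,130,120,5)
cv2.imwrite("pics/s5.png",r.camera("scene")[:,:,::-1]);crop('pics/s5.png','pics/s5c.png',160,270,160,120,4)
E
```

```text
t 6.53 ee [ 0.4834 -0.0136  0.037 ] F [ 0.9 -1.4 -1.3] w 0.0113 headings y,z [-98.0, 172.0] xdown [ 0.001  0.    -1.   ]
```

View pics/t5c.png

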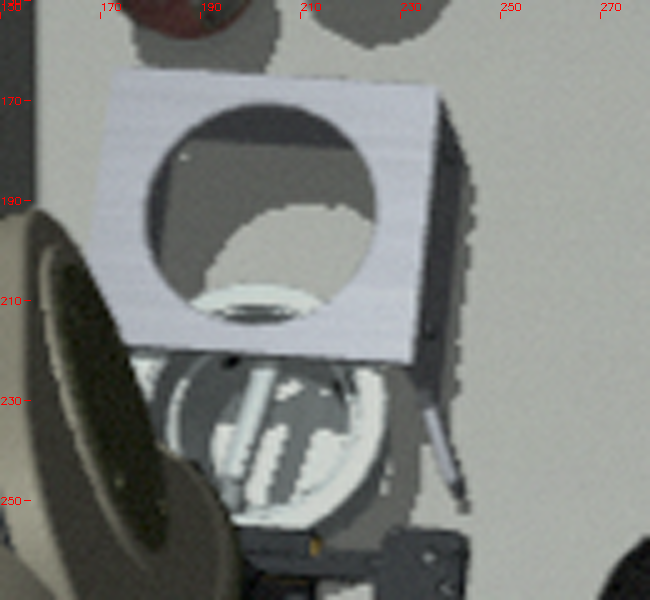

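View pics/s5c.png

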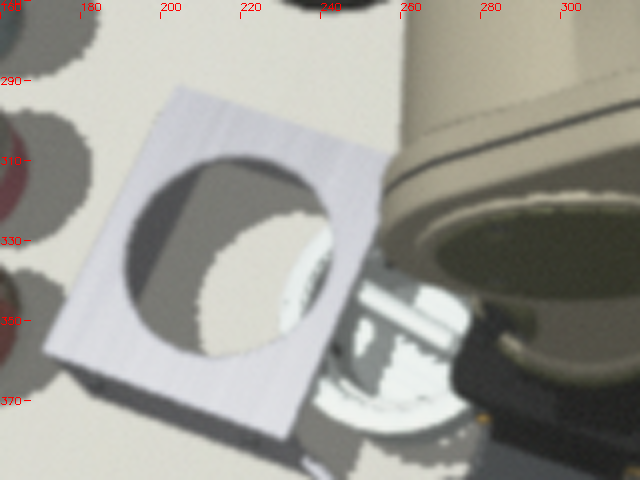

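Request:
drive_tool --pt "0 0 -0.5 0" --pt "0 0 -1.5 0" --pt "0 0 -2.5 0" --pt "0 0 -3.5 0" --pt "0 0 -4.5 0" --pt "0 0 -5.3 0" --pt "0 0 -6 0" --pt "0 0 -6.5 0" --pt "0 0 -6.9 0" --pt "0 0 -7.2 0" --pt "0 0 -7.2 0"

```text
time: 7.55
ee_pos: [0.5538, -0.0236, 0.0371]
eef_rot: [0.706, -0.049, -0.705, -0.049]
ft_force: [0.5, -0.5, -1.6]
width: 0.0113
```

Request:
drive_tool --pt "0 0 -0.2 0" --pt "0 0 -0.4 0" --pt "0 0 -0.4 0"

```text
time: 7.8
ee_pos: [0.5574, -0.0242, 0.0371]
eef_rot: [0.705, -0.049, -0.705, -0.049]
ft_force: [0.9, -0.9, -1.1]
width: 0.0115
```

```bash
python3 - <<'E'
from h import *
st()
cv2.imwrite("pics/t6.png",r.camera("top")[:,:,::-1]);crop('pics/t6.png','pics/t6c.png',150,150,130,120,5)
E
```

```text
t 7.80 ee [ 0.5574 -0.0242  0.0371] F [ 0.9 -0.9 -1.1] w 0.0115 headings y,z [-98.0, 172.0] xdown [ 0. -0. -1.]
```

View pics/t6c.png

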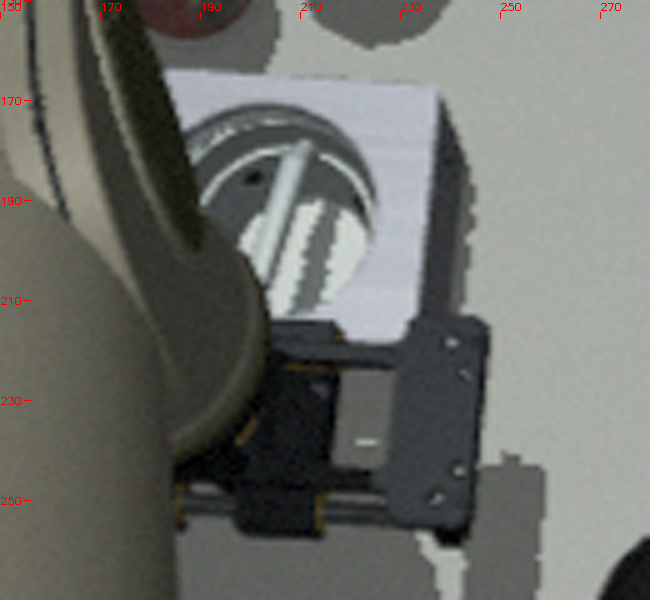

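Request:
drive_tool --pt "0 0 -0.15 0" --pt "0 0 -0.3 0" --pt "0 0 -0.3 0" --pt "0 0 -0.3 0"

```text
time: 8.18
ee_pos: [0.559, -0.0244, 0.0365]
eef_rot: [-0.704, 0.049, 0.706, 0.049]
ft_force: [-4.7, 0.7, -0.3]
width: 0.0117
```

Request:
drive_tool --pt "0 0 0.1 0" --pt "0 0 0.1 0" --pt "0 0 0.1 0" --pt "0 0 0.1 0" --grip 150

```text
time: 8.52
ee_pos: [0.5597, -0.0245, 0.0373]
eef_rot: [0.706, -0.049, -0.705, -0.049]
ft_force: [0.5, -0.2, 0.3]
width: 0.0298
```

Request:
drive_tool --pt "-1 0 0 0" --pt "-3 0 0 0" --pt "-6 0 0 0" --pt "-9 0 0 0" --pt "-12 0 0 0" --pt "-14 0 0 0" --pt "-15 0 0 0" --pt "-15 0 0 0" --pt "-15 0 0 0"

```text
time: 9.27
ee_pos: [0.5591, -0.0245, 0.1867]
eef_rot: [0.705, -0.049, -0.705, -0.049]
ft_force: [0.7, 0.4, -0.8]
width: 0.0357
```

```bash
python3 - <<'E'
from h import *
st(); cal=r.calibration("wrist"); im=r.camera("wrist"); cv2.imwrite("pics/w7.png",im[:,:,::-1])
import pickle; pickle.dump(cal,open("w7.pkl","wb"))
E
```

```text
t 9.27 ee [ 0.5591 -0.0245  0.1867] F [ 0.7  0.4 -0.8] w 0.0357 headings y,z [-98.0, 172.0] xdown [ 0. -0. -1.]
```

View pics/w7.png

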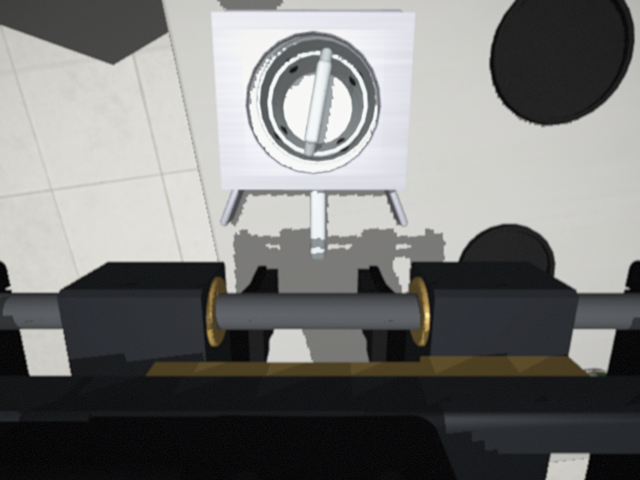

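```bash
python3 - <<'E'
from h import *
crop('pics/w7.png','pics/w7c.png',235,20,155,165,4)
E
```

```text
(no output)
```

View pics/w7c.png

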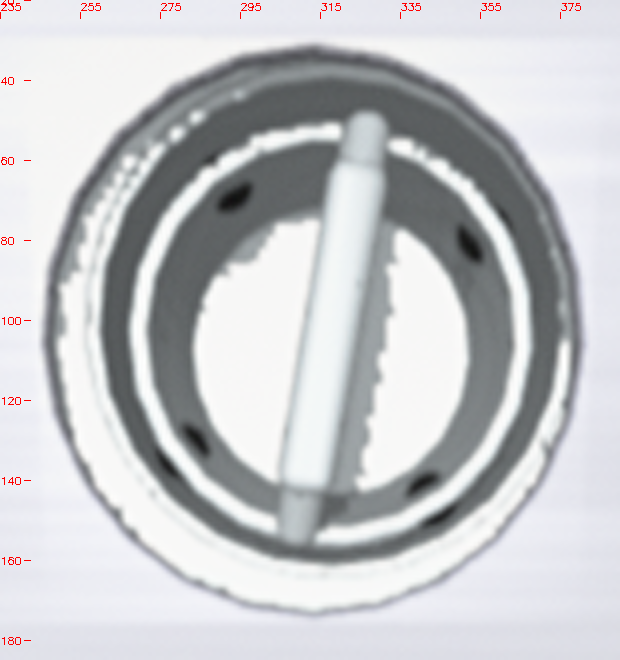

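```bash
python3 - <<'E'
from h import *
import pickle
np.set_printoptions(precision=4,suppress=True)
cal=pickle.load(open("w7.pkl","rb"))
a=at("wrist",324.5,61.2,.062,cal);b=at("wrist",311.7,142,.062,cal)
d=a-b; print(a,b,np.linalg.norm(d),"yaw",np.degrees(np.arctan2(d[1],d[0])),"mid",(a+b)/2)
L=at("wrist",246,105,.072,cal);Rr=at("wrist",380,105,.072,cal);T=at("wrist",313,31.5,.072,cal);B=at("wrist",313,173.5,.072,cal)
print("opening",(L+Rr)/2,(T+B)/2,np.linalg.norm(L-Rr),np.linalg.norm(T-B))
y=np.degrees(np.arctan2(d[1],d[0]))
m=(a+b)/2
print(plan([m[0],m[1],.15],y-90))
E
```

```text
[ 0.6719 -0.0452  0.062 ] [ 0.6226 -0.0297  0.062 ] 0.05170624099033657 yaw -17.455328597129895 mid [ 0.6472 -0.0375  0.062 ]
opening [ 0.6454 -0.034   0.072 ] [ 0.645  -0.0339  0.072 ] 0.08597674606975553 0.08648218193656393
(array([ 3.57,  0.05, -8.97]), np.float64(1.89))
```

Request:
drive_tool --pt "0 0 -2 0.5" --pt "0.5 0 -5 1" --pt "1.5 0 -8 1.6" --pt "2.7 0 -9 1.9" --pt "3.6 0 -9 1.9" --pt "3.6 0 -9 1.9" --pt "3.6 0 -9 1.9" --pt "3.6 0 -9 1.9" --grip 190

```text
time: 9.98
ee_pos: [0.6476, -0.0367, 0.1513]
eef_rot: [-0.699, 0.107, 0.699, 0.107]
ft_force: [0.0, -0.2, -0.2]
width: 0.0222
```

```bash
python3 - <<'E'
from h import *
st(); cal=r.calibration("wrist"); im=r.camera("wrist"); cv2.imwrite("pics/w8.png",im[:,:,::-1])
print(plan([.6472,-.0375,.06],-107.5))
print(proj("wrist",np.array([[.6472,-.0375,.06],list(r.read_state()["ee_pos"])]),cal))
E
```

```text
t 9.98 ee [ 0.6476 -0.0367  0.1513] F [ 0.  -0.2 -0.2] w 0.0222 headings y,z [-107.4, 162.6] xdown [-0. -0. -1.]
(array([9.18, 0.09, 0.05]), np.float64(0.01))
(array([318.57953496, 316.93980499]), array([245.39487277, 306.41759246]))
```

View pics/w8.png

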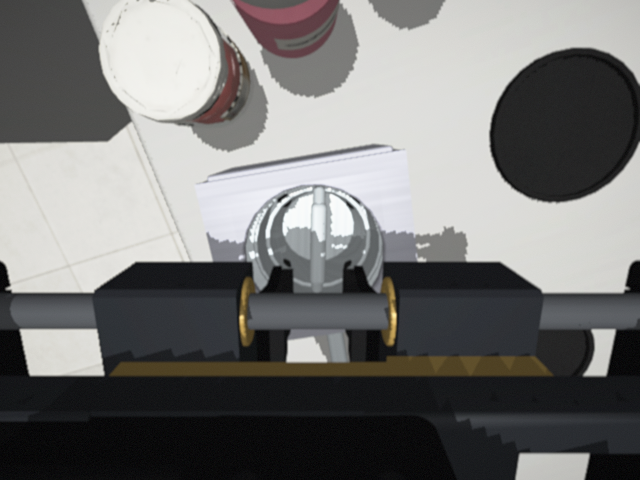

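```bash
python3 - <<'E'
from h import *
np.set_printoptions(precision=4,suppress=True)
for z in (.08,.1,.12,.14,.16): print(z,at("top",181,130,z),at("scene",137,340,z), at("top",210,98,z),at("scene",126,287,z))
print(r.calibration("wrist")["xyz"])
E
```

```text
0.08 [ 0.7688 -0.0008  0.08  ] [0.7675 0.0056 0.08  ] [ 0.8316 -0.0576  0.08  ] [ 0.8221 -0.0796  0.08  ]
0.1 [ 0.7587 -0.0059  0.1   ] [0.7584 0.0103 0.1   ] [ 0.82   -0.0614  0.1   ] [ 0.8115 -0.0727  0.1   ]
0.12 [ 0.7486 -0.0111  0.12  ] [0.7493 0.0149 0.12  ] [ 0.8084 -0.0652  0.12  ] [ 0.801  -0.0658  0.12  ]
0.14 [ 0.7385 -0.0162  0.14  ] [0.7402 0.0196 0.14  ] [ 0.7968 -0.0689  0.14  ] [ 0.7904 -0.0589  0.14  ]
0.16 [ 0.7284 -0.0213  0.16  ] [0.7311 0.0243 0.16  ] [ 0.7852 -0.0727  0.16  ] [ 0.7799 -0.0519  0.16  ]
[ 0.7109 -0.0567  0.2944]
```

Request:
drive_tool --pt "1.5 0 0 0" --pt "3.5 0 0 0" --pt "5.5 0 0 0" --pt "7 0 0 0" --pt "8 0 0 0" --pt "8.7 0 0 0" --pt "9.1 0 0 0" --pt "9.1 0 0 0" --pt "9.1 0 0 0"

```text
time: 10.78
ee_pos: [0.6487, -0.0369, 0.0609]
eef_rot: [0.699, -0.107, -0.699, -0.107]
ft_force: [0.9, 0.5, 1.2]
width: 0.0221
```

```bash
python3 - <<'E'
from h import *
st(); im=r.camera("wrist"); cv2.imwrite("pics/w9.png",im[:,:,::-1])
E
```

```text
t 10.78 ee [ 0.6487 -0.0369  0.0609] F [0.9 0.5 1.2] w 0.0221 headings y,z [-107.5, 162.5] xdown [ 0.001 -0.    -1.   ]
```

View pics/w9.png

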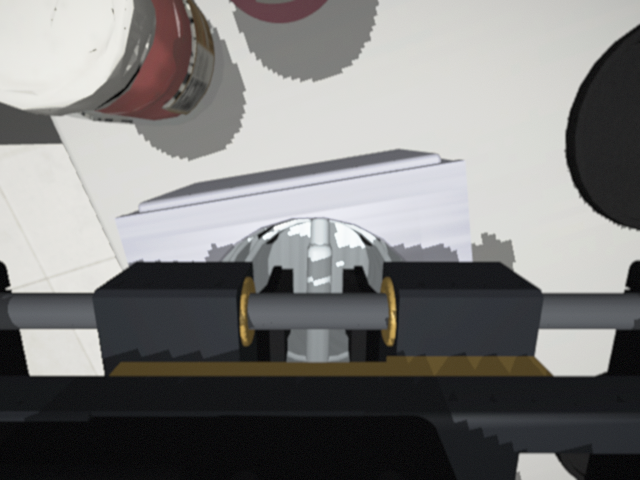

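Request:
drive_tool --pt "0.2 0 0 0" --pt "0.2 0 0 0" --pt "0.2 0 0 0" --pt "0.2 0 0 0" --pt "0.2 0 0 0" --pt "0.2 0 0 0" --grip 255 --force 60

```text
time: 11.33
ee_pos: [0.6484, -0.037, 0.0583]
eef_rot: [0.699, -0.108, -0.699, -0.107]
ft_force: [-1.5, -1.1, 3.4]
width: 0.0092
```

Request:
drive_tool --pt "-0.3 0 0 0" --pt "-0.7 0 0 0" --pt "-1.1 0 0 0" --pt "-1.5 0 0 0"

```text
time: 11.67
ee_pos: [0.6471, -0.037, 0.0716]
eef_rot: [-0.698, 0.107, 0.7, 0.107]
ft_force: [1.6, -0.6, -18.4]
width: 0.0088
```

Request:
drive_tool --pt "-0.5 0 0 0" --pt "-1 0 0 0" --pt "-1.5 0 0 0" --pt "-2 0 0 0" --pt "-2.6 0 0 0" --pt "-3.2 0 0 0" --pt "-4 0 0 0" --pt "-5 0 0 0" --pt "-6 0 0 0" --pt "-7 0 0 0" --pt "-8 0 0 0" --pt "-9 0 0 0" --pt "-9.5 0 0 0" --pt "-9.5 0 0 0"

```text
time: 12.83
ee_pos: [0.649, -0.0369, 0.1697]
eef_rot: [0.7, -0.107, -0.698, -0.108]
ft_force: [0.5, 0.3, -0.6]
width: 0.0093
```

```bash
python3 - <<'E'
from h import *
st(); im=r.camera("wrist"); cv2.imwrite("pics/w10.png",im[:,:,::-1])
cv2.imwrite("pics/s10.png",r.camera("scene")[:,:,::-1])
E
```

```text
t 12.83 ee [ 0.649  -0.0369  0.1697] F [ 0.5  0.3 -0.6] w 0.0093 headings y,z [-107.5, 162.5] xdown [ 0.002 -0.    -1.   ]
```

View pics/s10.png

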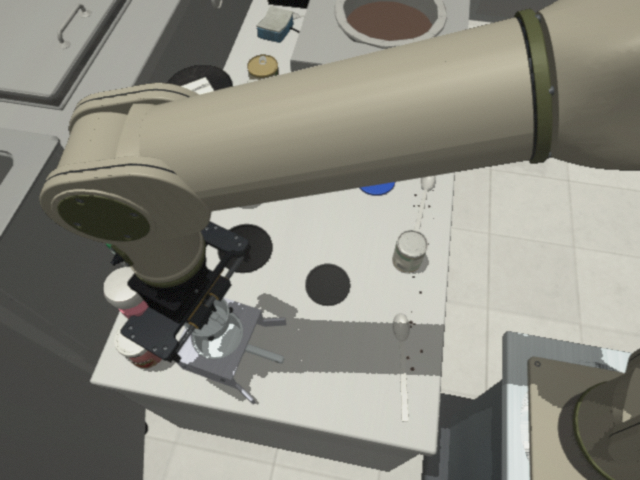

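View pics/w10.png

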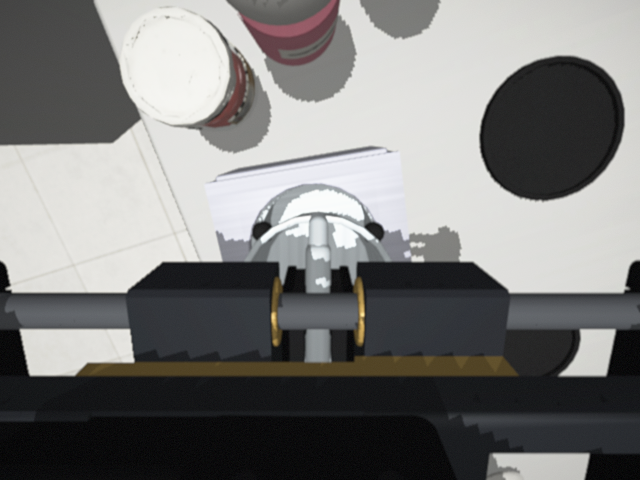

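```bash
python3 - <<'E'
from h import *
print(plan([.4862,-.1885,.17],-107.5)); print(plan([.4862,-.1885,.09],-107.5))
E
```

```text
(array([-0.21, 19.32, 10.9 ]), np.float64(0.0))
(array([ 7.79, 19.32, 10.9 ]), np.float64(0.0))
```

Request:
drive_tool --pt "0 0.7 0.4 0" --pt "0 2 1.1 0" --pt "0 4 2.3 0" --pt "0 6 3.4 0" --pt "0 8.2 4.7 0" --pt "0 10.5 5.9 0" --pt "0 12.7 7.2 0" --pt "0 14.8 8.4 0" --pt "0 16.6 9.4 0" --pt "0 18 10.2 0" --pt "1 18.9 10.7 0" --pt "3 19.3 10.9 0" --pt "5 19.3 10.9 0" --pt "6.5 19.3 10.9 0" --pt "7.5 19.3 10.9 0" --pt "7.8 19.3 10.9 0" --pt "7.8 19.3 10.9 0" --pt "7.8 19.3 10.9 0"

```text
time: 14.43
ee_pos: [0.4868, -0.1882, 0.0904]
eef_rot: [0.699, -0.107, -0.699, -0.107]
ft_force: [-0.4, 0.4, 0.0]
width: 0.0094
```

```bash
python3 - <<'E'
from h import *
st(); cal=r.calibration("wrist"); im=r.camera("wrist"); cv2.imwrite("pics/w11.png",im[:,:,::-1])
cv2.imwrite("pics/s11.png",r.camera("scene")[:,:,::-1]);crop('pics/s11.png','pics/s11c.png',270,230,150,110,5)
cv2.imwrite("pics/t11.png",r.camera("top")[:,:,::-1])
im=im[:,:,::-1].copy()
a=np.linspace(0,2*np.pi,200)
u,v=proj("wrist",np.c_[.4862+.0435*np.cos(a),-.1885+.0435*np.sin(a),0*a+.008],cal)
cv2.polylines(im,[np.c_[u,v].astype(np.int32)],True,(0,0,255),1); cv2.imwrite("pics/w11o.png",im)
E
```

```text
t 14.43 ee [ 0.4868 -0.1882  0.0904] F [-0.4  0.4  0. ] w 0.0094 headings y,z [-107.5, 162.5] xdown [ 0.001 -0.    -1.   ]
```

View pics/w11o.png

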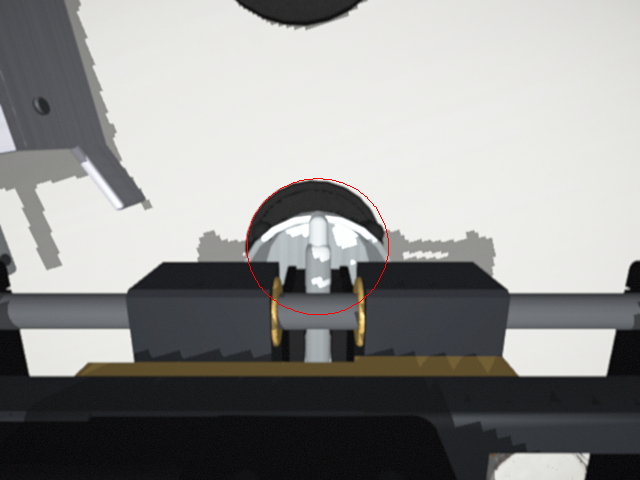

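View pics/s11c.png

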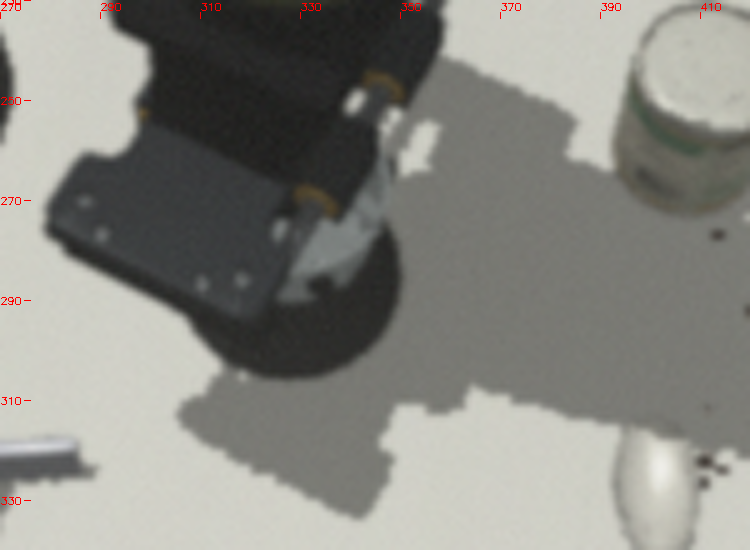

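View pics/t11.png

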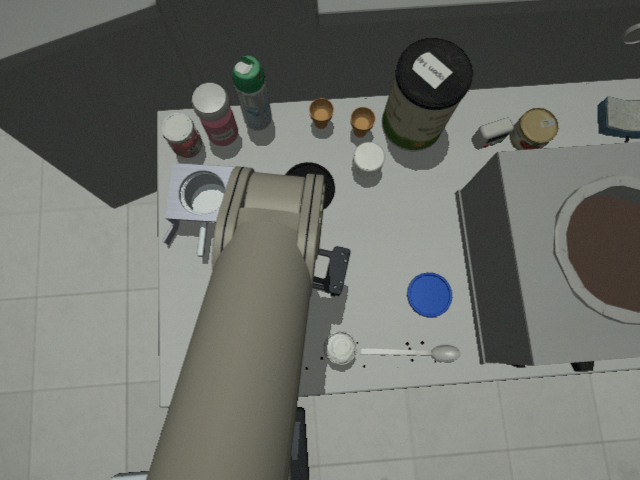

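Request:
drive_tool --pt "0.6 0 0.1 0" --pt "1.4 0 0.1 0" --pt "2.1 0 0.1 0" --pt "2.6 0 0.1 0" --pt "2.9 0 0.1 0" --pt "3.1 0 0.1 0" --pt "3.2 0 0.1 0" --pt "3.3 0 0.1 0" --pt "3.3 0 0.1 0"

```text
time: 15.33
ee_pos: [0.4857, -0.188, 0.0573]
eef_rot: [0.699, -0.107, -0.699, -0.107]
ft_force: [-0.2, -1.4, -1.5]
width: 0.0094
```

Request:
drive_tool --pt "0.1 0 0 0" --pt "0.2 0 0 0" --pt "0.2 0 0 0"

```text
time: 15.58
ee_pos: [0.4859, -0.1881, 0.0571]
eef_rot: [0.699, -0.108, -0.699, -0.107]
ft_force: [-10.6, 4.1, 23.9]
width: 0.0092
```

Request:
drive_tool --pt "-0.15 0 0 0" --pt "-0.15 0 0 0"

```text
time: 15.75
ee_pos: [0.4859, -0.1881, 0.0572]
eef_rot: [0.699, -0.108, -0.698, -0.107]
ft_force: [2.6, -0.1, 5.6]
width: 0.0093
```

Request:
drive_tool --pt "0 0 0 0" --pt "0 0 0 0" --pt "0 0 0 0" --pt "0 0 0 0" --pt "0 0 0 0" --grip 190

```text
time: 16.17
ee_pos: [0.4853, -0.1879, 0.0564]
eef_rot: [-0.699, 0.107, 0.699, 0.107]
ft_force: [0.3, -1.0, 0.1]
width: 0.0216
```

Request:
drive_tool --pt "-1 0 0 0" --pt "-3 0 0 0" --pt "-6 0 0 0" --pt "-9.5 0 0 0" --pt "-13 0 1 0" --pt "-15 0 4 0" --pt "-15 0 7 0" --pt "-15 0 8 0" --pt "-15 0 8 0" --pt "-15 0 8 0"

```text
time: 17.0
ee_pos: [0.4093, -0.1641, 0.207]
eef_rot: [0.699, -0.108, -0.699, -0.107]
ft_force: [0.4, 0.4, -0.3]
width: 0.0219
```

```bash
python3 - <<'E'
from h import *
st(); cal=r.calibration("wrist"); im=r.camera("wrist"); cv2.imwrite("pics/w12.png",im[:,:,::-1])
import pickle; pickle.dump(cal,open("w12.pkl","wb"))
cv2.imwrite("pics/s12.png",r.camera("scene")[:,:,::-1]);crop('pics/s12.png','pics/s12c.png',270,230,150,110,5)
E
```

```text
t 17.00 ee [ 0.4093 -0.1641  0.207 ] F [ 0.4  0.4 -0.3] w 0.0219 headings y,z [-107.5, 162.5] xdown [ 0.001 -0.001 -1.   ]
```

View pics/w12.png

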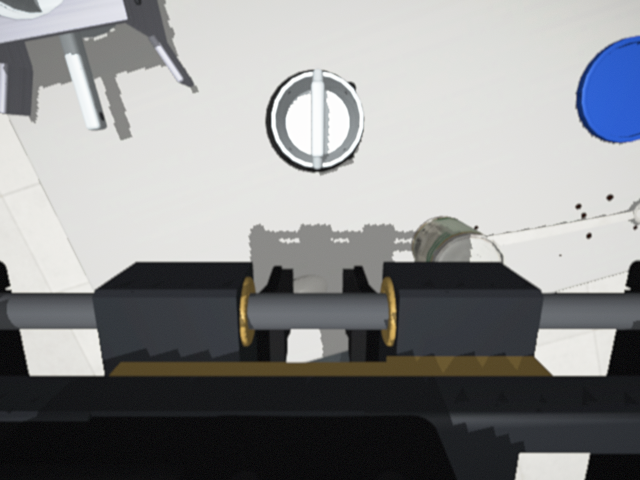

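View pics/s12c.png

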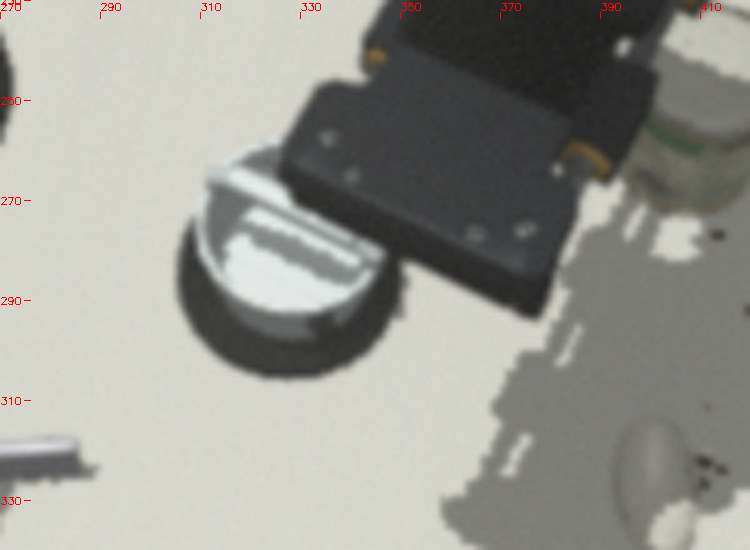

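```bash
cat > ov.py <<'E'
from h import *
def ov(src,dst,cam,cal,circs,box,k):
    x0,y0,w,h=box
    im=cv2.resize(cv2.imread(src)[y0:y0+h,x0:x0+w],None,fx=k,fy=k,interpolation=cv2.INTER_CUBIC)
    a=np.linspace(0,2*np.pi,200)
    for (x,y,z,rad,col) in circs:
        u,v=proj(cam,np.c_[x+rad*np.cos(a),y+rad*np.sin(a),0*a+z],cal)
        cv2.polylines(im,[np.c_[(u-x0+.5)*k,(v-y0+.5)*k].astype(np.int32)],True,col,1)
    cv2.imwrite(dst,im)
E
python3 - <<'E'
from ov import *
import pickle
cal=pickle.load(open("w12.pkl","rb"))
c=[.4858,-.188]
ov("pics/w12.png","pics/w12o.png","wrist",cal,[(*c,.008,.0435,(0,0,255)),(*c,.043,.036,(0,255,0))],(250,50,130,135),5)
E
```

```text
(no output)
```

View pics/w12o.png

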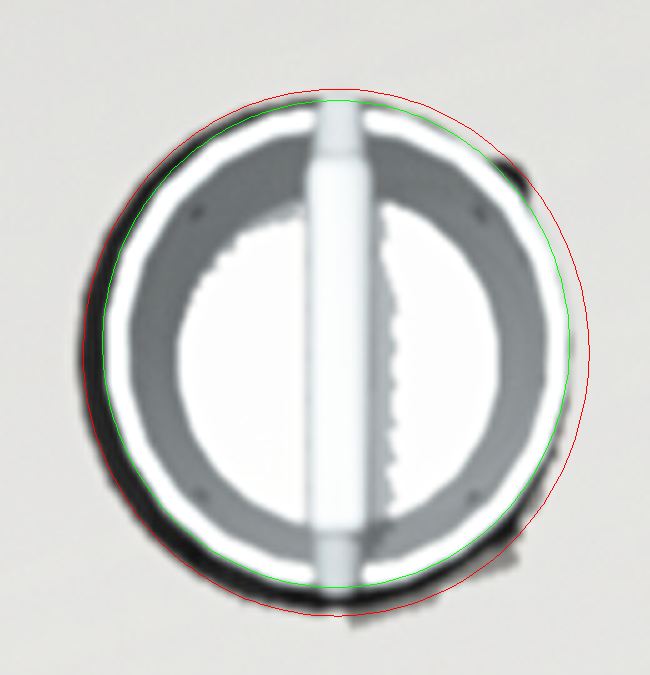

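```bash
python3 - <<'E'
from h import *
print(plan([.545,-.0225,.187],-98))
E
```

```text
(array([  1.95, -17.56,  -8.64]), np.float64(-1.89))
```

Request:
drive_tool --pt "0 -2 -1 -0.3" --pt "0 -5 -2.5 -0.7" --pt "0 -8 -4 -1.1" --pt "0 -11 -5.5 -1.5" --pt "0 -14 -7 -1.9" --pt "1 -16.5 -8 -1.9" --pt "1.9 -17.6 -8.6 -1.9" --pt "1.9 -17.6 -8.6 -1.9" --pt "1.9 -17.6 -8.6 -1.9" --pt "1.9 -17.6 -8.6 -1.9" --grip 150

```text
time: 17.93
ee_pos: [0.544, -0.0228, 0.1873]
eef_rot: [-0.705, 0.05, 0.706, 0.05]
ft_force: [-0.5, -0.5, 0.1]
width: 0.0359
```

```bash
python3 - <<'E'
from h import *
st(); cal=r.calibration("wrist"); im=r.camera("wrist"); cv2.imwrite("pics/w13.png",im[:,:,::-1])
import pickle; pickle.dump(cal,open("w13.pkl","wb"))
E
```

```text
t 17.93 ee [ 0.544  -0.0228  0.1873] F [-0.5 -0.5  0.1] w 0.0359 headings y,z [-98.0, 172.0] xdown [-0.001  0.    -1.   ]
```

View pics/w13.png

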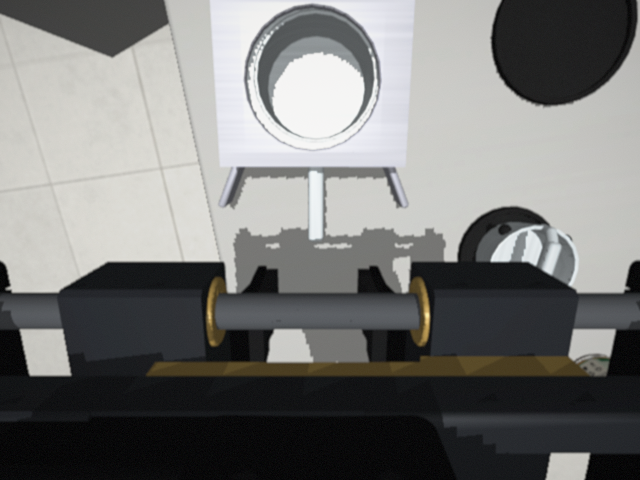

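```bash
python3 - <<'E'
from h import *
import pickle
np.set_printoptions(precision=4,suppress=True)
cal=pickle.load(open("w13.pkl","rb"))
e=at("wrist",315.8,238,.043,cal);n=at("wrist",315.8,172,.043,cal);d=n-e
print(e,n,np.degrees(np.arctan2(d[1],d[0])))
u=np.array([np.cos(np.radians(-8)),np.sin(np.radians(-8))])
g=e[:2]+u*.029; print("grasp",g, plan([*g,.037],-98))
# wide ring from this picture (partially cut) 
E
```

```text
[ 0.5349 -0.0204  0.043 ] [ 0.5853 -0.0276  0.043 ] -8.10311457343806
grasp [ 0.5636 -0.0244] (array([15.07, -0.14, -1.97]), np.float64(-0.01))
```

Request:
drive_tool --pt "2 -0.1 -1.6 0" --pt "5 -0.1 -1.6 0" --pt "8 -0.1 -1.6 0" --pt "11 -0.1 -1.6 0" --pt "13 -0.1 -1.6 0" --pt "14.3 -0.1 -1.6 0" --pt "15 -0.1 -1.6 0" --pt "15 -0.1 -1.6 0" --pt "15 -0.1 -1.6 0"

```text
time: 18.73
ee_pos: [0.5606, -0.0234, 0.0386]
eef_rot: [0.706, -0.049, -0.705, -0.049]
ft_force: [0.7, 0.8, -0.1]
width: 0.0361
```

Request:
drive_tool --pt "0 0 0 0" --pt "0 0 0 0" --pt "0 0 0 0" --pt "0 0 0 0" --pt "0 0 0 0" --pt "0 0 0 0" --grip 255 --force 55

```text
time: 19.23
ee_pos: [0.5602, -0.0232, 0.0378]
eef_rot: [0.706, -0.049, -0.705, -0.049]
ft_force: [-0.6, -0.3, 2.3]
width: 0.0116
```

Request:
drive_tool --pt "0 0 0.5 0" --pt "0 0 1.5 0" --pt "0 0 3 0" --pt "0 0 4.5 0" --pt "0 0 6 0" --pt "0 0 7.5 0" --pt "0 0 9 0" --pt "0 0 10.5 0" --pt "0 0 12 0" --pt "0 0 13.2 0" --pt "0 0 14 0" --pt "0 0 14 0" --pt "0 0 14 0"

```text
time: 20.32
ee_pos: [0.4206, -0.0037, 0.0376]
eef_rot: [-0.705, 0.049, 0.706, 0.049]
ft_force: [-5.2, 1.5, 5.8]
width: 0.0114
```

```bash
python3 - <<'E'
from h import *
st(); cal=r.calibration("wrist"); im=r.camera("wrist"); cv2.imwrite("pics/w14.png",im[:,:,::-1])
cv2.imwrite("pics/s14.png",r.camera("top")[:,:,::-1])
E
```

```text
t 20.32 ee [ 0.4206 -0.0037  0.0376] F [-5.2  1.5  5.8] w 0.0114 headings y,z [-98.0, 172.0] xdown [-0.001 -0.001 -1.   ]
```

View pics/w14.png

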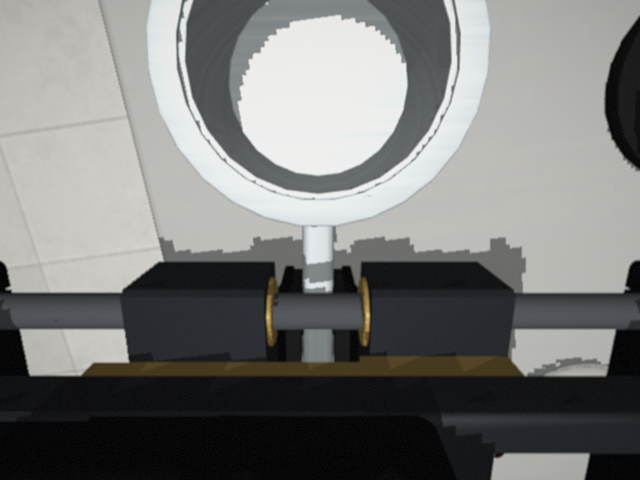

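View pics/s14.png

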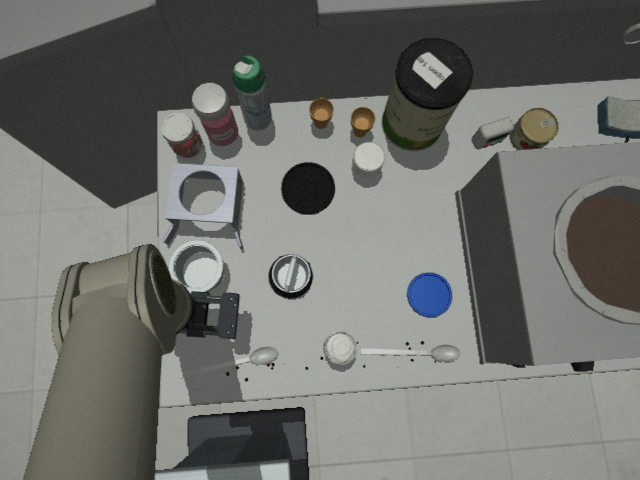

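```bash
python3 - <<'E'
from h import *
import pickle
np.set_printoptions(precision=4,suppress=True)
s=r.read_state(); cal=r.calibration("wrist")
Rt=R.from_quat(s["eef_rot"]); off=Rt.inv().apply(cal["xyz"]-s["ee_pos"]); rel=Rt.inv()*R.from_quat(cal["orientation"])
print(off)
# pose w10: heading y -107.5
a=np.radians(-107.5); M=np.array([[0,np.cos(a),0],[0,np.sin(a),0],[-1,0,0]],float); M[:,2]=np.cross(M[:,0],M[:,1])
R10=R.from_matrix(M); c10=dict(cal); c10["xyz"]=np.array([.649,-.0369,.1697])+R10.apply(off); c10["orientation"]=(R10*rel).as_quat()
im=cv2.imread("pics/w10.png"); m=(im.max(2)<70).astype(np.uint8)
cs,_=cv2.findContours(m,cv2.RETR_EXTERNAL,cv2.CHAIN_APPROX_NONE)
for q in cs:
    A=cv2.contourArea(q)
    if 8000<A<40000:
        e=cv2.fitEllipse(q); print(e,at("wrist",*e[0],.006,c10))
        pts=np.array([at("wrist",*p,.008,c10)[:2] for p in q[:,0,:]]); print(pts.mean(0),(pts.max(0)+pts.min(0))/2,pts.max(0)-pts.min(0))
# pot axis now
p=lambda u,v:at("wrist",u,v,.062,cal)
nb=p(319,226.5); print("near flange",nb, np.linalg.norm(nb[:2]-s["ee_pos"][:2])+.05)
st()
c4=dict(cal)
E
```

```text
[-0.1426  0.0002 -0.0662]
((551.6651611328125, 127.68001556396484), (131.18475341796875, 152.5891876220703), 46.21055603027344) [ 0.6649 -0.2324  0.006 ]
[ 0.6641 -0.2307] [ 0.6629 -0.2305] [0.106  0.1093]
near flange [ 0.4593 -0.0098  0.062 ] 0.08897496371821617
t 20.42 ee [ 0.4208 -0.0037  0.0376] F [-6.2  0.2  7.3] w 0.0114 headings y,z [-98.0, 172.0] xdown [-0.002 -0.    -1.   ]
```

Request:
drive_tool --pt "-0.4 0 0 0" --pt "-1.2 0 0 0" --pt "-2.5 0 0 0" --pt "-4 0 0 0" --pt "-6 0 0 0" --pt "-8 0 0 0" --pt "-9.5 0 0 0" --pt "-10 0 0 0" --pt "-10 0 0 0" --pt "-10 0 0 0" --force 60

```text
time: 21.25
ee_pos: [0.4212, -0.0038, 0.1372]
eef_rot: [-0.705, 0.049, 0.705, 0.049]
ft_force: [-0.0, 0.6, -1.7]
width: 0.0113
```

```bash
python3 - <<'E'
from h import *
st(); im=r.camera("wrist"); cv2.imwrite("pics/w15.png",im[:,:,::-1])
print(plan([.5763,-.2466,.137],-80))
E
```

```text
t 21.25 ee [ 0.4212 -0.0038  0.1372] F [-0.   0.6 -1.7] w 0.0113 headings y,z [-98.0, 172.0] xdown [-0. -0. -1.]
(array([ -0.05,  21.89, -18.77]), np.float64(-3.6))
```

View pics/w15.png

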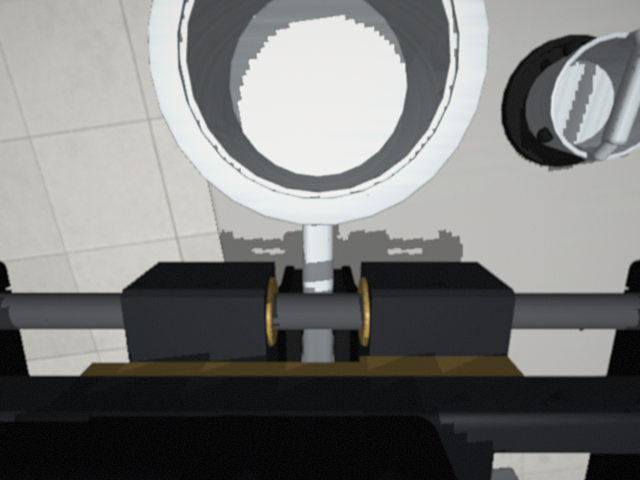

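Request:
drive_tool --pt "0 0.7 -0.6 -0.1" --pt "0 2 -1.7 -0.3" --pt "0 3.7 -3.2 -0.6" --pt "0 5.7 -4.9 -0.9" --pt "0 7.7 -6.6 -1.2" --pt "0 9.7 -8.3 -1.6" --pt "0 11.7 -10 -1.9" --pt "0 13.7 -11.7 -2.2" --pt "0 15.7 -13.4 -2.6" --pt "0 17.7 -15.1 -2.9" --pt "0 19.5 -16.7 -3.2" --pt "0 20.9 -17.9 -3.5" --pt "0 21.7 -18.6 -3.6" --pt "0 21.9 -18.8 -3.6" --pt "0 21.9 -18.8 -3.6" --pt "0 21.9 -18.8 -3.6"

```text
time: 22.63
ee_pos: [0.5768, -0.2455, 0.137]
eef_rot: [-0.704, -0.062, 0.705, -0.062]
ft_force: [-0.4, 0.3, -2.1]
width: 0.0114
```

```bash
python3 - <<'E'
from ov import *
st(); cal=r.calibration("wrist"); im=r.camera("wrist"); cv2.imwrite("pics/w16.png",im[:,:,::-1])
cv2.imwrite("pics/s16.png",r.camera("scene")[:,:,::-1])
cv2.imwrite("pics/t16.png",r.camera("top")[:,:,::-1])
e=r.read_state()["ee_pos"]; h=np.radians(10); ax=e[:2]+.088*np.array([np.cos(h),np.sin(h)]); z0=e[2]-.0375
print(ax)
ov("pics/w16.png","pics/w16o.png","wrist",cal,[(.662,-.2315,.008,.055,(0,0,255)),(*ax,z0+.062,.05,(0,255,0))],(0,0,640,480),1)
crop("pics/s16.png","pics/s16c.png",190,170,170,130,4)
E
```

```text
t 22.63 ee [ 0.5768 -0.2455  0.137 ] F [-0.4  0.3 -2.1] w 0.0114 headings y,z [-79.9, -169.9] xdown [-0.001  0.001 -1.   ]
[ 0.66363516 -0.23030351]
```

View pics/w16o.png

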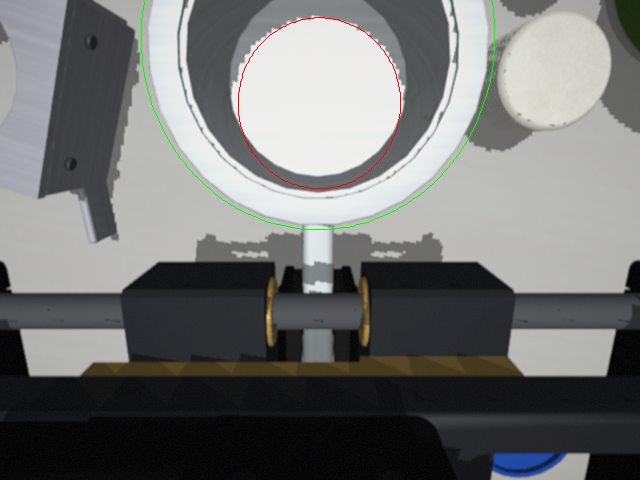

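View pics/s16c.png

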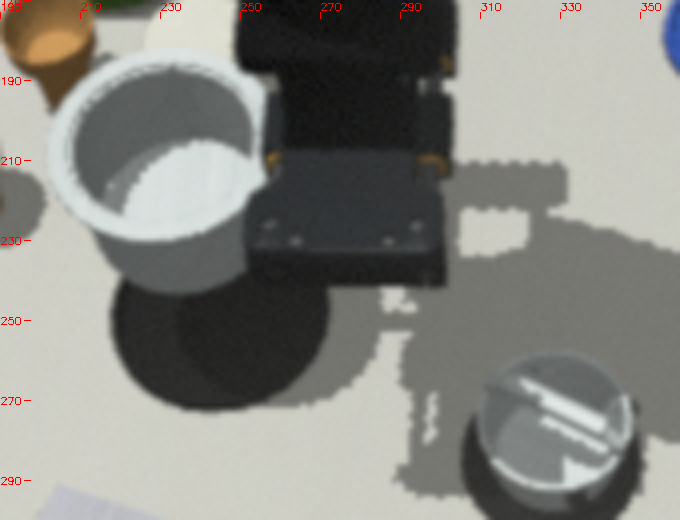

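View pics/t16.png

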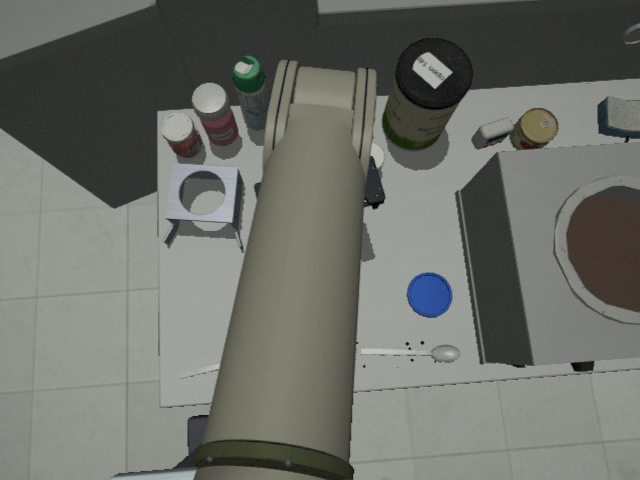

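Request:
drive_tool --pt "0.7 0.1 0 0" --pt "2 0.1 0 0" --pt "3.5 0.1 0 0" --pt "5 0.1 0 0" --pt "6.3 0.1 0 0" --pt "7.2 0.1 0 0" --pt "7.7 0.1 0 0" --pt "8 0.1 0 0" --pt "8 0.1 0 0" --pt "8 0.1 0 0"

```text
time: 23.62
ee_pos: [0.5777, -0.2477, 0.0581]
eef_rot: [0.705, 0.062, -0.704, 0.062]
ft_force: [0.2, -0.2, -1.7]
width: 0.0114
```

```bash
python3 - <<'E'
from ov import *
st(); cal=r.calibration("wrist"); im=r.camera("wrist"); cv2.imwrite("pics/w17.png",im[:,:,::-1])
cv2.imwrite("pics/s17.png",r.camera("scene")[:,:,::-1])
sc=r.calibration("scene")
e=r.read_state()["ee_pos"]; h=np.radians(10); ax=e[:2]+.0868*np.array([np.cos(h),np.sin(h)])
ov("pics/s17.png","pics/s17o.png","scene",sc,[(.6615,-.2283,.008,.055,(0,0,255)),(.6615,-.2283,.020,.042,(0,255,0)),(.6615,-.2283,.082,.05,(255,255,0))],(180,170,170,130),4)
print(ax)
E
```

```text
t 23.62 ee [ 0.5777 -0.2477  0.0581] F [ 0.2 -0.2 -1.7] w 0.0114 headings y,z [-80.0, -170.0] xdown [ 0.001 -0.    -1.   ]
[ 0.66327741 -0.23272984]
```

View pics/s17o.png

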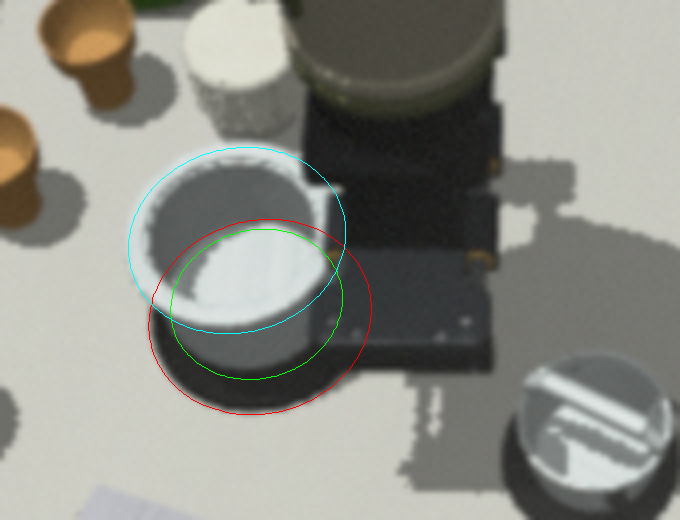

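View pics/w17.png

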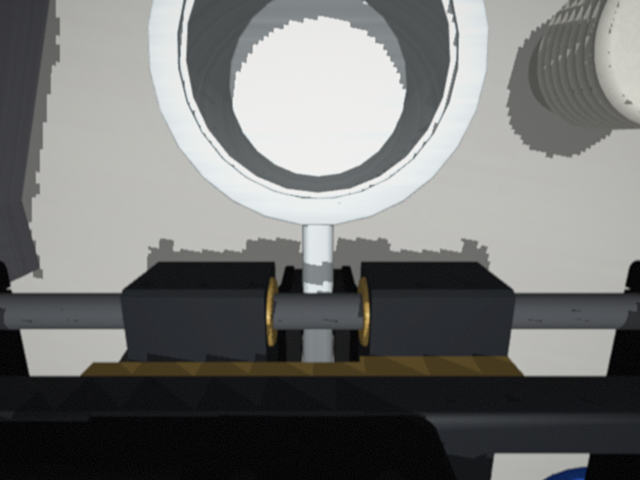

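Request:
drive_tool --pt "0.4 -0.2 0 0" --pt "0.9 -0.2 0 0" --pt "1.3 -0.2 0 0" --pt "1.5 -0.2 0 0" --pt "1.6 -0.2 0 0" --pt "1.6 -0.2 0 0"

```text
time: 24.22
ee_pos: [0.5768, -0.2457, 0.0413]
eef_rot: [-0.704, -0.062, 0.705, -0.062]
ft_force: [0.2, 0.5, -0.5]
width: 0.0113
```

Request:
drive_tool --pt "0.1 0 0 0" --pt "0.1 0 0 0" --pt "0.2 0 0 0" --pt "0.2 0 0 0"

```text
time: 24.55
ee_pos: [0.577, -0.2459, 0.0404]
eef_rot: [0.704, 0.061, -0.704, 0.062]
ft_force: [-4.9, 0.8, 8.8]
width: 0.011
```

Request:
drive_tool --pt "-0.05 0 0 0" --pt "-0.05 0 0 0" --pt "-0.05 0 0 0" --pt "-0.05 0 0 0" --pt "-0.05 0 0 0" --grip 150

```text
time: 24.97
ee_pos: [0.577, -0.2457, 0.0399]
eef_rot: [0.704, 0.062, -0.704, 0.062]
ft_force: [-0.3, 0.0, -0.3]
width: 0.0331
```

Request:
drive_tool --pt "-1 0 0 0" --pt "-3 0 0 0" --pt "-6 0 0 0" --pt "-9.5 0 0 0" --pt "-13 0 1 0" --pt "-16 0 4 0" --pt "-16 0 8 0" --pt "-16 0 11 0" --pt "-16 0 12 0" --pt "-16 0 12 0" --pt "-16 0 12 0"

```text
time: 25.88
ee_pos: [0.4592, -0.2666, 0.2008]
eef_rot: [0.705, 0.061, -0.704, 0.062]
ft_force: [0.4, 0.4, 0.3]
width: 0.036
```

```bash
python3 - <<'E'
from ov import *
st(); cal=r.calibration("wrist"); im=r.camera("wrist"); cv2.imwrite("pics/w18.png",im[:,:,::-1])
cv2.imwrite("pics/s18.png",r.camera("scene")[:,:,::-1])
ov("pics/w18.png","pics/w18o.png","wrist",cal,[(.662,-.2315,.008,.055,(0,0,255)),(.662,-.2315,.065,.05,(0,255,0)),(.4855,-.187,.008,.0435,(0,0,255)),(.4855,-.188,.043,.036,(0,255,0))],(0,0,640,480),1)
E
```

```text
t 25.88 ee [ 0.4592 -0.2666  0.2008] F [0.4 0.4 0.3] w 0.0360 headings y,z [-80.0, -170.0] xdown [ 0.001 -0.001 -1.   ]
```

View pics/w18o.png

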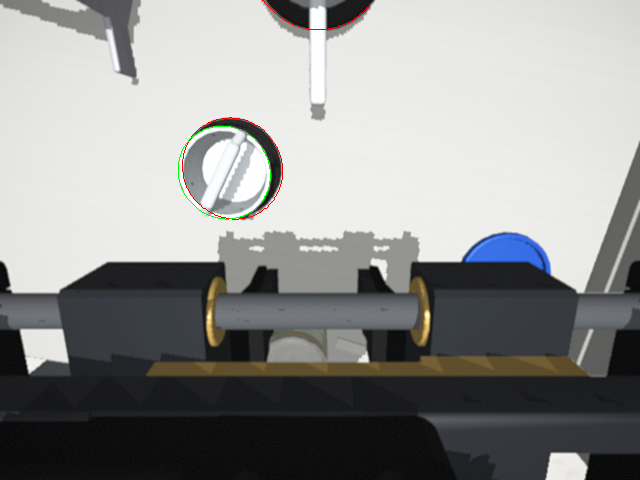

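View pics/s18.png

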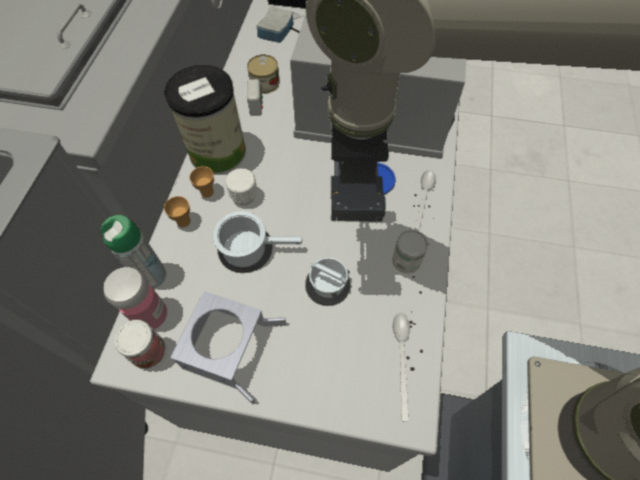

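```bash
python3 - <<'E'
from ov import *
sc=r.calibration("scene")
ov("pics/s18.png","pics/s18o.png","scene",sc,[(.6615,-.2283,.008,.055,(0,0,255)),(.6615,-.2283,.065,.05,(0,255,0)),(.4858,-.1821,.008,.0435,(0,0,255)),(.4858,-.1821,.043,.036,(0,255,0))],(200,200,170,120),4)
cv2.imwrite("pics/t18.png",r.camera("top")[:,:,::-1]); tc=r.calibration("top")
ov("pics/t18.png","pics/t18o.png","top",tc,[(.6608,-.2336,.008,.055,(0,0,255)),(.6608,-.2336,.065,.05,(0,255,0)),(.4852,-.1871,.008,.0435,(0,0,255)),(.4852,-.1871,.043,.036,(0,255,0))],(250,150,130,160),4)
E
```

```text
(no output)
```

View pics/s18o.png

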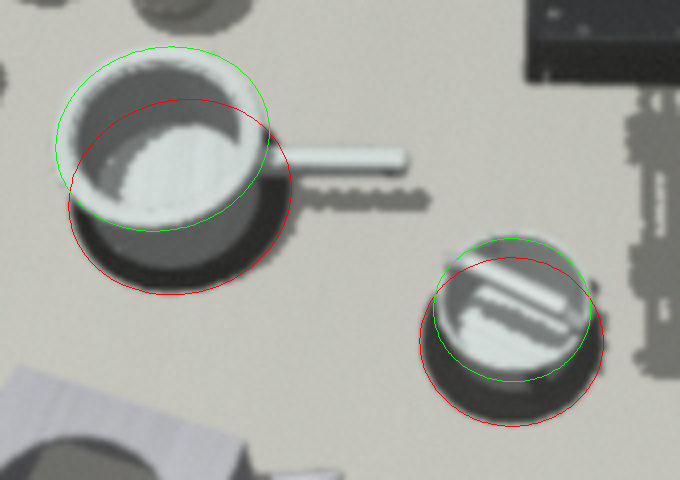

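View pics/t18o.png

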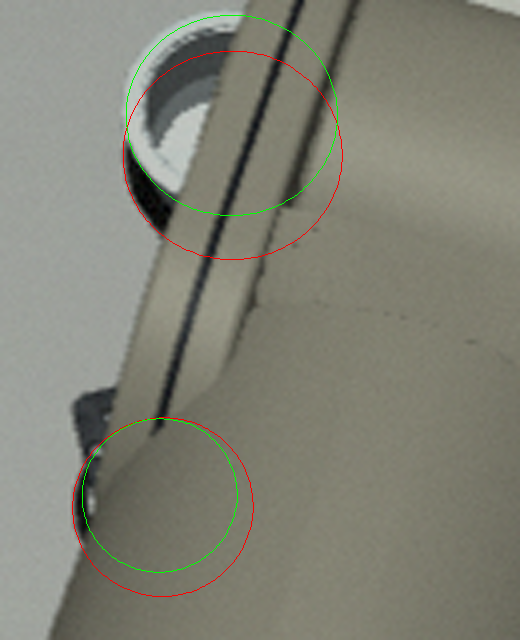

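Request:
drive_tool --pt "-2 2 1 0" --pt "-4 5 3 0" --pt "-6 8 6 0" --pt "-7 10 9 0" --pt "-7 12 12 0" --pt "-7 13 15 0" --pt "-7 14 17 0" --pt "-7 14 17 0" --pt "-7 14 17 0" --pt "-7 14 17 0"

```text
time: 26.87
ee_pos: [0.3173, -0.4333, 0.2698]
eef_rot: [0.704, 0.063, -0.704, 0.062]
ft_force: [1.1, 0.3, 0.3]
width: 0.0359
```

```bash
python3 - <<'E'
from ov import *
st()
cv2.imwrite("pics/t19.png",r.camera("top")[:,:,::-1]); tc=r.calibration("top")
ov("pics/t19.png","pics/t19o.png","top",tc,[(.6608,-.2336,.008,.055,(0,0,255)),(.6608,-.2336,.065,.05,(0,255,0)),(.4852,-.1871,.008,.0435,(0,0,255)),(.4852,-.1871,.043,.036,(0,255,0))],(250,140,180,140),4)
E
```

```text
t 26.87 ee [ 0.3173 -0.4333  0.2698] F [1.1 0.3 0.3] w 0.0359 headings y,z [-79.9, -169.9] xdown [ 0.     0.001 -1.   ]
```

View pics/t19o.png

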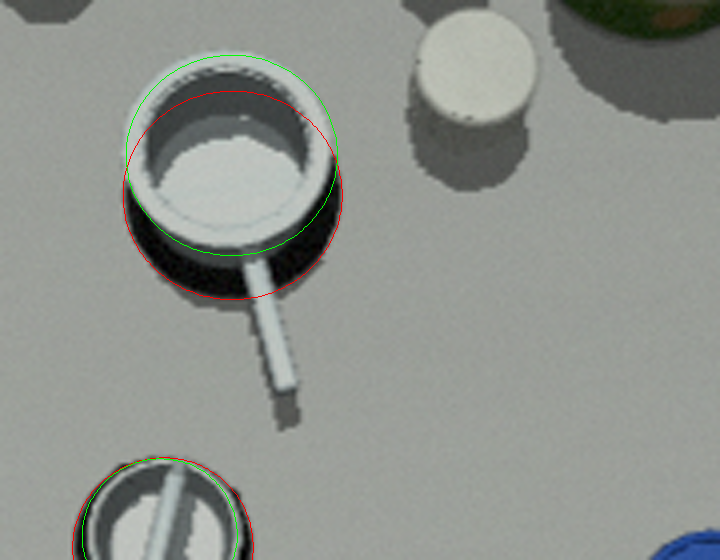

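View pics/t19.png

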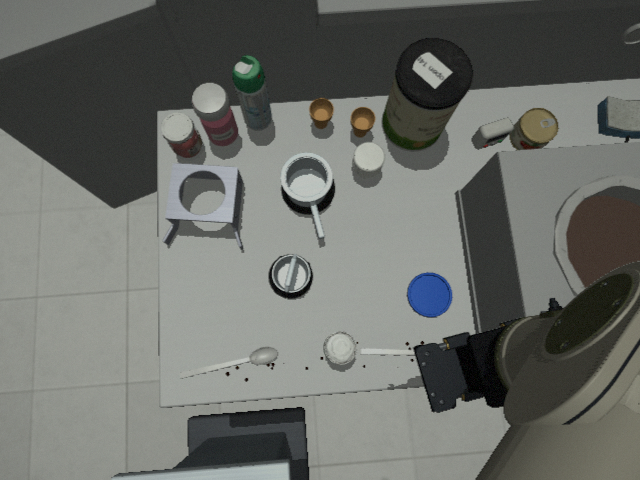

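Both pots sit centred in their rings within ~2–3 mm, the cups (368,158) and tin (340,348) are unmoved, and the arm is clear. Handing in.

```bash
python3 - <<'E'
from h import *
st(); print(r.close_job())
E
```

```text
t 26.92 ee [ 0.3175 -0.4331  0.2698] F [1.1 1.  0.4] w 0.0359 headings y,z [-79.8, -169.8] xdown [ 0.     0.001 -1.   ]
the job is handed in; nothing more can be done
None
```

The job is done and handed in at 26.9 s of the 72 s allowed; no verdict was reported.

- **Under the bridge:** I carried the nested pair by the side handle over the rings, set it down and slid it home until it touched the back wall at about 5 N, then let go.
- **Separation:** I gripped the bow and pulled the small pot up through the opening, at about 18 N at mid-pull. The large pot stayed under the bridge.
- **Placing:** I stood the small pot in the narrow ring. Then I drew the large pot out, lifted it and stood it in the wide ring.

**Last checks:** The top, scene and wrist overlays show both pots upright and about 2–3 mm off their ring centres. The cups and both tins in view stayed at their starting pixels in the top view. The arm was clear of everything.

**Disagreements:**
- The scene camera put positions about 4–8 mm off in y from the top and wrist cameras, so I went by those two and by the contact forces.
- Setting the small pot down briefly read 24 N at the wrist, more than I intended. I backed off before opening, and it stood level afterwards.

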